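# Load the ripening cabinet and book it in

## Robot

A 6-joint arm with a two-finger parallel gripper is mounted at the origin on the work surface. World frame = base frame: x ahead of the robot, y to its left, z up, the work surface at z = 0. Lengths are in m, angles in rad, forces in N, time in s.
With the tool pointing down it reaches from about 0.4 to 0.825 m from the base axis. Payload 7 kg.
Tool frame: the origin (TCP) lies on the centre line of the jaws, within the pads' length; the fingertips stand 17 mm ahead of it and the grasp point (between the pads) lies 2 mm behind it; z points along the fingers, y is the line along which they close (so a half turn about z gives the same grasp; the last joint's range is limited). The gripper opens to 88 mm and grips with 3 to 60 N. Pads are 19 mm wide; open, the fingers measure 130 mm over their backs; the gripper's body (78 mm by 193 mm) begins 47 mm behind the grasp point.
Start: joints at [-0.848, 0.359, 0.012, 0, -1.224, -0.288], TCP at [0.284, -0.612, 0.244] pointing down, gripper open.
Joint ranges: [-3.07, 3.07], [-1.43, 2.12], [-1.02, 1.25], [-3.03, 1.67], [-3.05, -0], [-3.03, 3.03]. Speed limits (rad/s): [2.39, 2.39, 3.01, 3.14, 3.14, 3.14].

## Interface

Orientations are given as [roll, pitch, yaw] about the fixed x, y, z axes, in that order (R = Rz(yaw) Ry(pitch) Rx(roll)).
In Python, from station import get_state, get_image, job, spotter gives the robot as it stands.
- The arm moves only by the tool send_rows, never from a script. Its argument "rows" is a list of rows, each a list of 3 entries, a list of its own where there are three numbers: the turn, a rotation vector about the tool's x, y, z in degrees, then the shift along the tool's x, y, z in cm, then the opening, from -1 (shut) to 1 (fully open). In form: [[[wx, wy, wz], [tx, ty, tz], jaw], ...]. A call has exactly 8 rows; each row is the pose to reach, as a shift and turn from the pose commanded when the call began, along the tool's axes at that moment; what a row does not reach only later rows make up. A row lasts 1/10 s, in which the tool goes at most 50 mm and 8.59 degrees, less where a joint would pass 70% of its speed; a pose out of reach is approached as far as the arm can. A call with a gripper value outside its range is refused whole. The fingers move at their own pace and stop on an object; "newtons" is the grip in N (left out, the last holds). Time passes only in rows, so rows that repeat a pose let the fingers close, or fill a call up. It gives the time, the measured TCP pose, the force, the opening and the grip force at its end, in the units of the state.
- get_state(): the state, without advancing time (a new reading comes with each control period).
- get_image(name): name is "scene" or "side" or "wrist"; returns a dict with "img" (400x640x3 uint8, blue, green, red), "K" (3x3 intrinsics, pixels), "rvec" (rotation vector, rad) and "tvec" (3), from world to camera coordinates, as OpenCV has them. Camera axes: x right, y down, z forward; pixel columns grow to the right and rows downward; lengths in m; the calibration is good to about 2 mm. A picture is of the moment at which its call begins. There is no depth.
- job.close_job(): hands the job in; it is judged then, once.
Trained networks look in a picture, given as the dict that the camera call returned (one of the last four; its "shot" number tells which), for a name from the list of things; names that differ only in an ending like _2 or _b are one class to them, and where a whole thing is asked for, a point or a joint stands for the part that bears it (a point fixed in the world has none). Each returns a list of dicts, best first, with "score" (0 to 1); they miss things now and then, are a little off and sometimes report something else, mostly with a low value. They report only what shows in the picture. A call takes as long as a camera call. They do not tell look-alikes from the thing itself.
- spotter.look_for(picture, query): "location" ([column, row] as shares, 0 to 1, of the picture: columns of its width, rows of its height, amid what is visible of it).
- spotter.mark_of(picture, query): "location" ([column, row] as shares, 0 to 1, of the picture: columns of its width, rows of its height: a listed point, or the origin of a listed thing).
The state is a dict: "time": time; "joint_positions": joint angles; "qvel": joint speeds; "effort": joint torques, N m; "position": TCP position; "orientation": TCP orientation; "contact_force": force on the tool from outside, world axes, zero at the start; "torque": the same for the moment, N m; "width": finger opening in m; "grasp_force": force on a finger pad.
Only numpy, scipy, OpenCV 4.12 (cv2) and the standard library are available. Lean on these libraries where they do the work, as an engineer would, in place of code of your own. Each camera call takes 0.05 s, during which the arm holds its last target. There are 200 camera calls.

## Task

Stand every small cheese from the draining board flat on the pulled-out shelf of the ripening cabinet, not touching one another (about a centimetre or more of air between them), then push the shelf fully in and push the green door shut until it clicks onto its catch. Then pick up the scanner, aim its red window squarely at the middle of the patterned tag on the shut door from about 10 cm, hold it steady there for two seconds, and lay it back on its black mat. Leave the jar, bowl and red tin where they are.

Things in the scene. Friction and masses are not known exactly. Their poses are not given: they have to be found in the camera images.
- cheese1: small cream-coloured cheese wheel, upright disc 52 mm in diameter and 36 mm tall, 90 g; origin at the centre of its underside, z up through its axis; three to five cheeses are present, absent ones read None
- cheese2: small cream-coloured cheese wheel, upright disc 52 mm in diameter and 36 mm tall, 90 g; origin at the centre of its underside, z up through its axis; three to five cheeses are present, absent ones read None
- cheese3: small cream-coloured cheese wheel, upright disc 52 mm in diameter and 36 mm tall, 90 g; origin at the centre of its underside, z up through its axis; three to five cheeses are present, absent ones read None
- cheese4: small cream-coloured cheese wheel, upright disc 52 mm in diameter and 36 mm tall, 90 g; origin at the centre of its underside, z up through its axis; three to five cheeses are present, absent ones read None
- cheese5: small cream-coloured cheese wheel, upright disc 52 mm in diameter and 36 mm tall, 90 g; origin at the centre of its underside, z up through its axis; three to five cheeses are present, absent ones read None
- board: wooden draining board the cheeses start on, 200 x 200 mm, 18 mm thick, fixed; origin at the centre of its underside
- cabinet: fixed low white ripening cabinet with a clear roof, 270 mm deep (its x), 250 mm wide (its y), 115 mm high (a black fan unit on the roof, at the rear, rises 23 mm more); origin at the centre of its underside; its open front faces its own -x, 135 mm from the origin. Side and back walls are 12 mm thick. The roof begins 12 mm behind the front edge.
- shelf (a joint): slide of the wooden shelf, m: 0 fully in, grows as it is pulled out along the cabinet's -x, at most 0.25; drags with about 1.5 N and stays where it is left
- shelf_top (a point): centre of the shelf board's top face, 40 mm above the table; axes as the cabinet's (x into the cabinet). The board is 212 mm (x) by 190 mm (y) and 12 mm thick
- shelf_tab (a point): top middle of the outer face of the aluminium push tab on the shelf's front edge: an upright plate 60 mm wide (y), 8 mm thick, its top 90 mm above the table, face towards -x; when the shelf is fully in the face stands 6 mm inside the cabinet's front edge, below the clear roof's edge
- door (a joint): hinge of the green door, rad: 0 shut, grows as it opens (about 1.6 is square out from the front), at most 1.95. A sprung roller catch resists from about 0.06 to 0.03 rad with some 5 N, then holds it shut at 0
- door_hinge (a point): foot of the hinge axis, which is vertical and lies on the door's outer face; the axes turn with the door: from here the door runs 250 mm along its own +y, is 14 mm thick along its +x and 115 mm high; its outer face looks to its own -x. Hinged at the cabinet's -y side (away from the robot). A 35 mm long steel knob stands on the outer face 220 mm from the hinge, 75 mm high
- door_tag (a point): middle of the 50 mm square black-and-white patterned tag on the door's outer face, 110 mm from the hinge and 60 mm above the table; axes as the door's: x points into the door
- scanner: handheld scanner, a bar 130 mm long (its x) with a square 34 x 34 mm section, black with a yellow head at +x and a red window in the end face at +x, 160 g; origin at the centre of its underside
- scanner_mid (a point): centre of the scanner's bar, near its centre of mass; axes as the scanner's
- scanner_nose (a point): middle of the scanner's red window, 65 mm from the bar's centre; its x axis points out along the line of sight. It reads at 50 to 150 mm
- mat: black rubber mat for the scanner, 190 mm (x) by 85 mm (y), 4 mm thick, fixed; origin at the centre of its underside
- brine_jar: amber glass jar, 68 mm in diameter, 110 mm tall, loose bystander; origin under its centre
- salt_bowl: white bowl, 90 mm across, 45 mm tall, loose bystander; origin under its centre
- wax_tin: small red tin, 56 mm in diameter, 50 mm tall, loose bystander; origin under its centre
Not all that is in view belongs to the job. Of the things like the mat, leave any that is white; of the rest the larger one is meant. Leave any purple look-alike of the cheese4 alone.

How it is judged:
By the outcome, as a careful person would: the job done as asked, in the order asked, and still so for the second after the job is handed in, with the robot touching nothing.
Of cheese1, cheese2, cheese3, cheese4, cheese5 only 3 to 5 are there at a start; the rules pass over those that are not, and their reading is None.
At some moment in a run one of scanner may be knocked a few centimetres aside while the robot is not near it.
Once in a run the grip may slacken for a moment while it holds something.
It also fails if it takes over 210 s, if anything falls off the work surface, if the arm or the gripper's body presses on something with over 40 N, if the wrist force passes 120 N, or if a joint passes its speed limit or range.

## Working session

There is one attempt and no reset: what is moved stays moved. The work goes in short steps, Python scripts to look and compute and a tool call to move; the robot and the scene stay as the last step left them, time stands still between calls to the robot, and variables do not carry over. Pictures are saved under pics/ and viewed, at most 14 in all, crops included, and the job is handed in when it is done.

Besides the shell and the picture viewer there is one more tool, called after "Emit:" as name(argument=value, ...) on one line, values as JSON. send_rows: Moves the arm, as the interface text tells. Its arguments: {"type":"object","properties":{"rows":{"type":"array"},"newtons":{"type":"number"}},"required":["rows"]}

```bash
ls; mkdir -p pics; cat > h.py <<'E'
import numpy as np, cv2
from station import get_state,get_image,job,spotter
from scipy.spatial.transform import Rotation as Ro
def proj(p,P):
    return cv2.projectPoints(np.array(P,float).reshape(-1,3),np.array(p['rvec'],float),np.array(p['tvec'],float),np.array(p['K'],float),None)[0].reshape(-1,2)
def ray(p,u,v):
    R=cv2.Rodrigues(np.array(p['rvec'],float))[0];t=np.array(p['tvec'],float).ravel()
    d=R.T@np.linalg.inv(np.array(p['K'],float))@[u,v,1];return -R.T@t,d
def onz(p,u,v,z):
    o,d=ray(p,u,v);return o+d*(z-o[2])/d[2]
E
python3 - <<'E'
from h import *
s=get_state();print(s)
for n in ['scene','side']:
    p=get_image(n);cv2.imwrite(f'pics/{n}0.png',p['img']);print(n,ray(p,320,200))
E
```

```text
pics
{'time': 0.0, 'joint_positions': array([-8.47901035e-01,  3.59358224e-01,  1.10325941e-02, -3.53797417e-04,
       -1.22411043e+00, -2.88092452e-01]), 'qvel': array([-9.46670469e-05,  4.77883152e-04,  9.50277226e-04, -3.89330908e-04,
       -9.33856074e-05, -4.32796117e-04]), 'effort': array([ 2.81075936e-04, -5.82715631e+01,  2.93050700e+01,  6.99755743e+00,
        6.74096664e-03, -1.71473589e-04]), 'position': array([ 0.28409734, -0.61177134,  0.24262912]), 'orientation': array([ 3.13992600e+00, -1.47046370e-04, -2.70691018e+00]), 'contact_force': array([0.02779352, 0.62934552, 0.50084237]), 'torque': array([-0.06113293, -0.04841159, -0.01407395]), 'grasp_force': 0.0, 'width': 0.08758328893572981}
scene (array([ 1.14516671, -0.31164397,  1.15382686]), array([-0.47044979,  0.20126972, -0.85917092]))
side (array([0.45790285, 1.26144154, 1.20573137]), array([ 0.05507022, -0.76462887, -0.64211719]))
```

View pics/scene0.png

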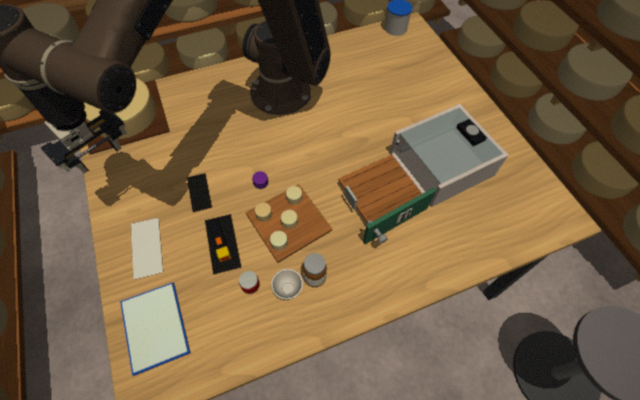

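View pics/side0.png

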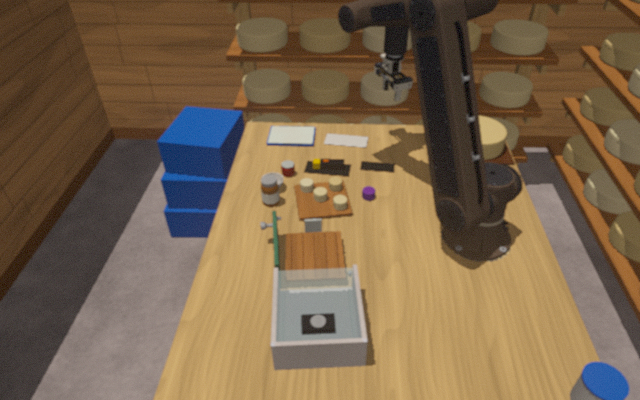

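The scene view shows four cheeses on the board at (294,193), (263,211), (289,217) and (278,239). The things that could be mistaken for them or for the mat:
- **Cheeses:** the purple disc at (260,180) is a look-alike, so I leave it.
- **Mats:** there is a white one at (146,247), a small black one at (199,192), and a large black one at (222,243) with the scanner on it. I choose the large black one.

The scanner's yellow head is at (223,254), and the tray at (155,328) is unrelated.

```bash
cat >> h.py <<'E'
def tri(p,a,q,b):
    o1,d1=ray(p,*a);o2,d2=ray(q,*b);d1/=np.linalg.norm(d1);d2/=np.linalg.norm(d2)
    A=np.stack([d1,-d2],1);s=np.linalg.lstsq(A,o2-o1,rcond=None)[0]
    x,y=o1+s[0]*d1,o2+s[1]*d2;return (x+y)/2,np.linalg.norm(x-y)
S=np.array([640,400])
E
python3 - <<'E'
from h import *
np.set_printoptions(precision=4,suppress=True)
p=get_image('scene');q=get_image('side')
for n,z in [('cheese1',.018),('board',0),('cabinet',0),('shelf_top',.04),('shelf_tab',.09),('door_hinge',0),('door_tag',.06),('scanner_mid',.021),('scanner_nose',.021),('mat',0),('brine_jar',0),('salt_bowl',0),('wax_tin',0)]:
    for nm,c in (('scene',p),('side',q)):
        for r in spotter.mark_of(c,n)[:7]:
            if r['score']>.3:
                u=np.array(r['location'])*S; print(n,nm,round(r['score'],2),u.round(1),onz(c,*u,z))
a=p['img'][130:300,180:520];cv2.imwrite('pics/c1.png',cv2.resize(a,(800,400),interpolation=cv2.INTER_CUBIC))
E
```

```text
cheese1 scene 0.82 [291.4 223.4] [ 0.5688 -0.1609  0.018 ]
cheese1 scene 0.8 [279.1 241.4] [ 0.6129 -0.217   0.018 ]
cheese1 scene 0.74 [262.9 213.2] [ 0.5009 -0.2321  0.018 ]
cheese1 scene 0.61 [294.  197.3] [ 0.4824 -0.1201  0.018 ]
cheese1 scene 0.51 [259.1 182.8] [ 0.3865 -0.208   0.018 ]
cheese1 side 0.55 [343.4 205.7] [ 0.4697 -0.1236  0.018 ]
cheese1 side 0.54 [333.7 185.7] [ 0.511  -0.2433  0.018 ]
cheese1 side 0.51 [309.2 189.3] [ 0.6061 -0.2161  0.018 ]
cheese1 side 0.49 [371.4 195.1] [ 0.3636 -0.1912  0.018 ]
cheese1 side 0.48 [321.5 198.4] [ 0.5547 -0.1627  0.018 ]
board scene 0.83 [288.4 219.9] [ 0.5442 -0.1631  0.    ]
board side 0.87 [323.2 202. ] [ 0.5483 -0.1629  0.    ]
cabinet scene 0.67 [440.7 163.4] [0.5327 0.4062 0.    ]
cabinet side 0.86 [318.5 322.3] [0.5314 0.392  0.    ]
shelf_top scene 0.92 [381.7 186.6] [0.5631 0.1544 0.04  ]
shelf_top side 0.93 [317.2 255.1] [0.55   0.1564 0.04  ]
shelf_tab scene 0.59 [352.1 193.5] [0.578  0.0378 0.09  ]
shelf_tab scene 0.41 [380.1 188.4] [0.5933 0.1259 0.09  ]
shelf_tab side 0.73 [314.8 215.6] [0.5664 0.0174 0.09  ]
door
[... 770 characters left out ...]
0.    ]
mat side 0.72 [328.1 164.8] [ 0.5409 -0.408   0.    ]
mat side 0.64 [378.8 166.6] [ 0.3271 -0.4039  0.    ]
mat side 0.63 [345.3 143.2] [ 0.4717 -0.5768  0.    ]
brine_jar scene 0.92 [314.3 278.4] [ 0.7566 -0.1588  0.    ]
brine_jar scene 0.6 [402.7 218.6] [0.6768 0.179  0.    ]
brine_jar side 0.85 [270.8 201. ] [ 0.7515 -0.1599  0.    ]
salt_bowl scene 0.55 [286.5 287.8] [ 0.7528 -0.2445  0.    ]
salt_bowl side 0.62 [314.6 162.2] [ 0.5995 -0.4245  0.    ]
salt_bowl side 0.55 [271.6 186.2] [ 0.761 -0.252  0.   ]
wax_tin scene 0.92 [248.  284.3] [ 0.7005 -0.3452  0.    ]
wax_tin side 0.78 [287.7 171.8] [ 0.7071 -0.3512  0.    ]
wax_tin side 0.61 [328.3 163.5] [ 0.5406 -0.4173  0.    ]
```

View pics/c1.png

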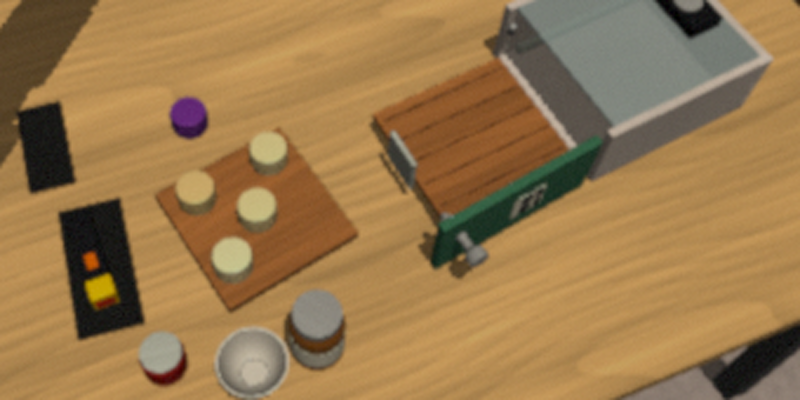

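The crop shows four cheeses on the board, with the purple disc beside it and the scanner on the large black mat. The door is open about square. I'm picking only the four on the board and leaving the purple disc. Next I fly above the board for a wrist view.

```bash
cat >> h.py <<'E'
def go(T,yaw=None,rpy=None):
    s=get_state();R=Ro.from_euler('xyz',s['orientation']);
    Rt=Ro.from_euler('xyz',rpy if rpy is not None else [np.pi,0,np.radians(yaw)])
    print('turn',np.degrees((R.inv()*Rt).as_rotvec()).round(1),'cm',(R.inv().apply(np.array(T)-s['position'])*100).round(2))
E
python3 -c "
from h import *
go([.52,-.17,.36],-174.4)"
```

```text
turn [-0.   0.  19.3] cm [-40.    30.18 -11.64]
```

Emit:
send_rows(rows=[[[0,0,6],[-2,1.5,-4],1],[[0,0,13],[-6,4.5,-8],1],[[0,0,19.3],[-10,7.5,-11.6],1],[[0,0,19.3],[-14,10.5,-11.6],1],[[0,0,19.3],[-18,13.5,-11.6],1],[[0,0,19.3],[-22,16.5,-11.6],1],[[0,0,19.3],[-26,19.5,-11.6],1],[[0,0,19.3],[-30,22.5,-11.6],1]])

```text
time: 2.3
position: [0.4518, -0.2992, 0.36]
orientation: [-3.141, 0.001, -3.044]
contact_force: [1.3, 0.2, -0.2]
width: 0.0876
grasp_force: 0.0
```

```bash
python3 -c "
from h import *
print(get_state()['position'],get_state()['orientation'])
go([.54,-.13,.36],-174.4)"
```

```text
[ 0.45178256 -0.2991685   0.3600328 ] [-3.14120709e+00  9.99182126e-04 -3.04370324e+00]
turn [-0.   0.1  0. ] cm [-1.043e+01  1.597e+01  1.000e-02]
```

Emit:
send_rows(rows=[[[0,0,0],[-2,3,0],1],[[0,0,0],[-4,6,0],1],[[0,0,0],[-6,9,0],1],[[0,0,0],[-8,12,0],1],[[0,0,0],[-9.5,15,0],1],[[0,0,0],[-10.4,16,0],1],[[0,0,0],[-10.4,16,0],1],[[0,0,0],[-10.4,16,0],1]])

```text
time: 3.1
position: [0.539, -0.1319, 0.3595]
orientation: [-3.141, -0.0, -3.043]
contact_force: [0.1, 0.1, -0.1]
width: 0.0875
grasp_force: 0.0
```

```bash
python3 - <<'E'
from h import *
np.set_printoptions(precision=4,suppress=True)
w=get_image('wrist');cv2.imwrite('pics/w1.png',w['img']);print(ray(w,320,200),get_state()['position'])
for n,z in [('cheese1',.018),('board',0),('shelf_tab',.09),('shelf_top',.04),('door_tag',.06)]:
    for r in spotter.mark_of(w,n)[:7]:
        u=np.array(r['location'])*S; print(n,round(r['score'],2),u.round(1),onz(w,*u,z))
E
```

```text
(array([ 0.4559, -0.1396,  0.5009]), array([ 0.3019,  0.0381, -0.9526])) [ 0.5389 -0.1323  0.3596]
cheese1 0.97 [292.2 164.8] [ 0.5542 -0.1705  0.018 ]
cheese1 0.88 [324.4 122.3] [ 0.4833 -0.126   0.018 ]
cheese1 0.85 [255.6 129.4] [ 0.5043 -0.231   0.018 ]
cheese1 0.63 [259.3 197.4] [ 0.6142 -0.2209  0.018 ]
cheese1 0.59 [280.2  41.2] [ 0.3777 -0.2005  0.018 ]
cheese1 0.56 [291.9 267.8] [ 0.7406 -0.1576  0.018 ]
board 0.58 [295.2 160.8] [ 0.5507 -0.1673  0.    ]
shelf_tab 0.64 [429.3 199.7] [0.5706 0.0307 0.09  ]
shelf_top 0.68 [493.7 191.5] [0.5614 0.1494 0.04  ]
shelf_top 0.53 [162.1 141.5] [ 0.5335 -0.3656  0.04  ]
door_tag 0.68 [530.4 248.8] [0.6444 0.2212 0.06  ]
door_tag 0.6 [291.6 164.7] [ 0.5456 -0.1688  0.06  ]
```

View pics/w1.png

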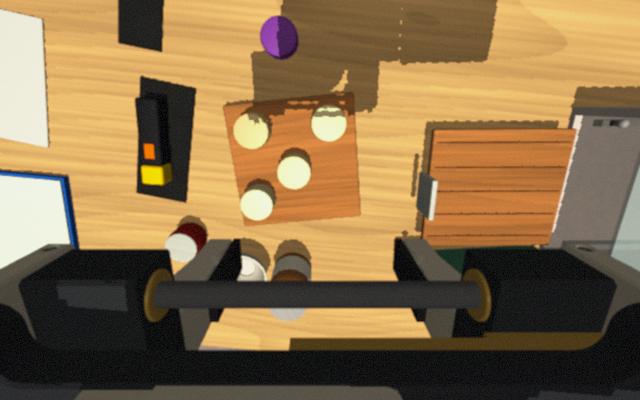

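The wrist view shows the four cheeses at (251,131), (328,123), (294,171) and (257,203), and the shelf front edge running from (433,123) to (422,245). The tab is at (429,197). Now I measure exact centres.

```bash
python3 - <<'E'
from h import *
np.set_printoptions(precision=4,suppress=True)
def cheeses(c,box):
    im=cv2.cvtColor(c['img'],cv2.COLOR_BGR2HSV);x0,y0,x1,y1=box
    m=np.zeros(im.shape[:2],np.uint8);m[y0:y1,x0:x1]=cv2.inRange(im,(20,30,150),(45,150,255))[y0:y1,x0:x1]
    m=cv2.morphologyEx(m,cv2.MORPH_OPEN,np.ones((3,3)))
    n,l,st,ce=cv2.connectedComponentsWithStats(m)
    for i in range(1,n):
        if st[i,4]>60: print(st[i],onz(c,*ce[i],.054))
w=get_image('wrist');cheeses(w,(225,90,365,225))
p=get_image('scene');cheeses(p,(245,180,335,260))
for u in [(433,123),(422,245),(576,128),(553,245)]: print('shelf',onz(w,*u,.04))
for u in [(342,183),(386,157),(371,221)]: print('sc shelf',onz(p,*u,.04))
for u in [(394,135),(461,107),(506,155)]: print('sc cab top',onz(p,*u,.115))
for u in [(365,240),(433,210),(364,232),(436,188)]: print('door',onz(p,*u,0),onz(p,*u,.115))
for nm in['scene','side']:
    a=get_image(nm);print(ray(a,0,0)[0])
E
python3 - <<'E'
import cv2
a=cv2.imread('pics/scene0.png')[95:255,330:520];a=cv2.resize(a,None,fx=4,fy=3.6,interpolation=cv2.INTER_CUBIC);cv2.imwrite('pics/c2.png',a)
E
```

```text
[317 107  23   6 114] [ 0.4631 -0.1236  0.054 ]
[234 114  35  35 917] [ 0.5048 -0.2314  0.054 ]
[312 115  35  27 784] [ 0.4868 -0.1206  0.054 ]
[278 156  33  33 885] [ 0.5576 -0.1654  0.054 ]
[229 190  41  31 613] [ 0.6163 -0.2271  0.054 ]
[287 188  15  12 131] [ 0.4905 -0.1207  0.054 ]
[257 206  12  11  85] [ 0.5169 -0.2314  0.054 ]
[281 210  16  14 179] [ 0.5621 -0.1657  0.054 ]
[270 231  17  15 201] [ 0.6188 -0.2194  0.054 ]
shelf [0.4679 0.032  0.04  ]
shelf [0.6641 0.0553 0.04  ]
shelf [0.4548 0.2436 0.04  ]
shelf [0.6432 0.2725 0.04  ]
sc shelf [0.5023 0.0403 0.04  ]
sc shelf [0.4614 0.2218 0.04  ]
sc shelf [0.6639 0.0669 0.04  ]
sc cab top [0.4369 0.2511 0.115 ]
sc cab top [0.412  0.5241 0.115 ]
sc cab top [0.6429 0.5463 0.115 ]
door [0.6999 0.0339 0.    ] [ 0.7442 -0.0005  0.115 ]
door [0.6856 0.2859 0.    ] [0.7314 0.2263 0.115 ]
door [0.6736 0.0429 0.    ] [0.7206 0.0076 0.115 ]
door [0.6153 0.3386 0.    ] [0.6681 0.2738 0.115 ]
[ 1.1452 -0.3116  1.1538]
[0.4579 1.2614 1.2057]
```

View pics/c2.png

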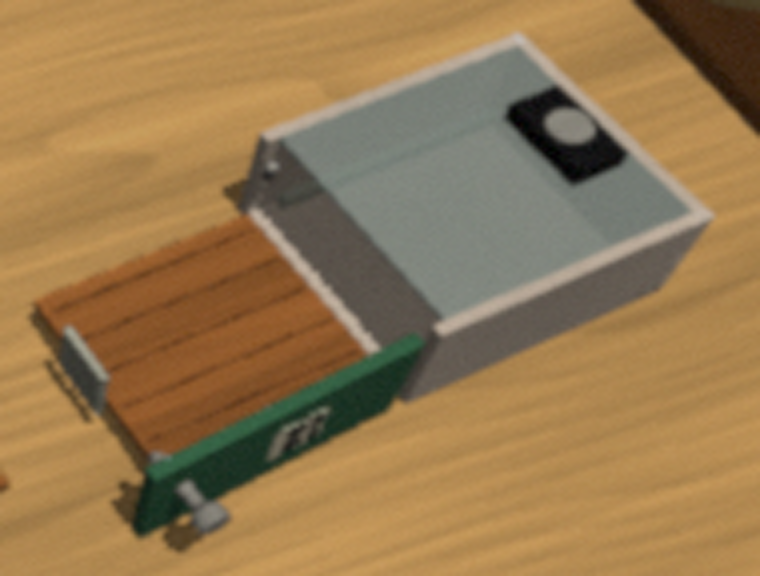

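The enlarged crop shows the cabinet top corners at scene pixels (396,133), (460,106), (508,155) and (439,187). The shelf front corners are at (340,179) and (370,220), and the door's inner top edge runs from (369,223) to (436,188). I fit the poses from these.

```bash
cat >fit.py <<'E'
from h import *
from scipy.optimize import least_squares
np.set_printoptions(precision=4,suppress=True)
p=get_image('scene');w=get_image('wrist')
def W(v,P):
    c,s=np.cos(v[2]),np.sin(v[2]);P=np.array(P,float);return np.c_[v[0]+c*P[:,0]-s*P[:,1],v[1]+s*P[:,0]+c*P[:,1],P[:,2]]
ct=[[-.135,.125,.115],[.135,.125,.115],[.135,-.125,.115],[-.135,-.125,.115]]
cu=np.array([(396.3,133.1),(460,105.6),(507.5,154.7),(439.3,186.7)])
r=least_squares(lambda v:(proj(p,W(v,ct))-cu).ravel(),[.53,.4,1.65]);print(r.x,np.degrees(r.x[2]),r.fun)
v=r.x
def sh(d):return W(v,[[d,.095,.04],[d,-.095,.04]])
su=np.array([(339.5,179.2),(369.5,220)]);wu=np.array([(433,123),(422,245)])
r2=least_squares(lambda d:np.r_[(proj(p,sh(d[0]))-su).ravel(),(proj(w,sh(d[0]))-wu).ravel()],[-.36]);print('front edge x in cab',r2.x,r2.fun,sh(r2.x[0]))
h=W(v,[[-.135,-.125,0]]);print('hinge approx (cab -.135-.014)',h,W(v,[[-.149,-.125,0]]))
E
python3 fit.py
```

```text
[0.5361 0.4063 1.6675] 95.53867675563585 [-1.6657 -1.5431  0.0298 -1.6182  1.0269  0.7694  0.5383  1.6334]
front edge x in cab [-0.3617] [-1.5556 -2.0157 -1.6262  2.6785  1.873   6.2093 -0.4652  0.7612] [[0.4764 0.0371 0.04  ]
 [0.6655 0.0554 0.04  ]]
hinge approx (cab -.135-.014) [[0.6735 0.284  0.    ]] [[0.6748 0.2701 0.    ]]
```

```bash
cat > legs.py <<'E'
from h import *
A=(.483,-.122);C=(.504,-.232);B=(.5576,-.1655);D=(.6135,-.220)
RN=(.508,.169);RF=(.608,.179);FN=(.516,.084);FF=(.616,.094)
pos=get_state()['position'];y=np.radians(-174.46)
R=np.array([[np.cos(y),np.sin(y),0],[np.sin(y),-np.cos(y),0],[0,0,-1]])
print(get_state()['position'],get_state()['orientation'])
cur=pos[:2]
for n,t in zip('A RN C RF D FF B FN'.split(),[A,RN,C,RF,D,FF,B,FN]):
    d=np.r_[np.array(t)-cur,0];print(n,(R.T@d*100).round(2));cur=np.array(t)
E
python3 legs.py
```

```text
[ 0.53906373 -0.13176219  0.35952326] [-3.14158784e+00 -1.02254321e-05 -3.04381313e+00]
A [5.49 1.51 0.  ]
RN [-5.3  28.72  0.  ]
C [  4.27 -39.87   0.  ]
RF [-14.32  39.9    0.  ]
D [  3.3  -39.77   0.  ]
FF [-3.28 31.23  0.  ]
B [  8.32 -25.26   0.  ]
FN [ 1.73 25.24  0.  ]
```

Emit:
send_rows(rows=[[[0,0,0],[2.5,0.7,4],0.8],[[0,0,0],[5.5,1.5,8],0.8],[[0,0,0],[5.5,1.5,13],0.8],[[0,0,0],[5.5,1.5,18],0.8],[[0,0,0],[5.5,1.5,22],0.8],[[0,0,0],[5.5,1.5,25],0.8],[[0,0,0],[5.5,1.5,28],0.8],[[0,0,0],[5.5,1.5,29],0.8]], newtons=20)

```text
time: 4.5
position: [0.4812, -0.1222, 0.0669]
orientation: [3.141, -0.004, -3.044]
contact_force: [0.4, 0.8, 0.2]
width: 0.0789
grasp_force: 0.0
```

Emit:
send_rows(rows=[[[0,0,0],[0,0,1.3],0.8],[[0,0,0],[0,0,2.3],0.8],[[0,0,0],[0,0,2.3],0.8],[[0,0,0],[0,0,2.3],-0.5],[[0,0,0],[0,0,2.3],-0.5],[[0,0,0],[0,0,2.3],-0.5],[[0,0,0],[0,0,2.3],-0.5],[[0,0,0],[0,0,2.3],-0.5]])

```text
time: 5.3
position: [0.4832, -0.122, 0.047]
orientation: [-3.142, 0.001, -3.044]
contact_force: [-1.8, 0.8, 4.1]
width: 0.0513
grasp_force: 20.0
```

Emit:
send_rows(rows=[[[0,0,0],[0,0,-4],-0.5],[[0,0,0],[0,0,-8],-0.5],[[0,0,0],[-1,5,-11],-0.5],[[0,0,0],[-2,10,-12],-0.5],[[0,0,0],[-3,15,-12],-0.5],[[0,0,0],[-4,20,-12],-0.5],[[0,0,0],[-5,25,-12],-0.5],[[0,0,0],[-5.3,28.7,-12],-0.5]])

```text
time: 6.1
position: [0.5075, 0.1703, 0.1667]
orientation: [3.141, 0.0, -3.044]
contact_force: [1.2, -0.7, -1.1]
width: 0.0518
grasp_force: 20.0
```

Emit:
send_rows(rows=[[[0,0,0],[0,0,1],-0.5],[[0,0,0],[0,0,4],-0.5],[[0,0,0],[0,0,7],-0.5],[[0,0,0],[0,0,8.8],-0.5],[[0,0,0],[0,0,9.6],-0.5],[[0,0,0],[0,0,9.6],-0.5],[[0,0,0],[0,0,9.6],0.4],[[0,0,0],[0,0,9.6],0.4]])

```text
time: 6.9
position: [0.5081, 0.1685, 0.0712]
orientation: [3.141, 0.001, -3.044]
contact_force: [0.5, 0.2, 0.5]
width: 0.06
grasp_force: 0.0
```

Emit:
send_rows(rows=[[[0,0,0],[0,0,-3],0.4],[[0,0,0],[0,0,-7],0.6],[[0,0,0],[0.5,-5,-9],0.8],[[0,0,0],[1,-10,-9],0.8],[[0,0,0],[2,-15,-9],0.8],[[0,0,0],[2.5,-20,-9],0.8],[[0,0,0],[3,-25,-9],0.8],[[0,0,0],[3.5,-30,-9],0.8]])

```text
time: 7.7
position: [0.5021, -0.1299, 0.1617]
orientation: [-3.142, 0.002, -3.043]
contact_force: [1.7, 0.5, 0.1]
width: 0.0788
grasp_force: 0.0
```

Emit:
send_rows(rows=[[[0,0,0],[0.4,-5,0],0.8],[[0,0,0],[0.8,-9.9,0],0.8],[[0,0,0],[0.8,-9.9,3],0.8],[[0,0,0],[0.8,-9.9,7],0.8],[[0,0,0],[0.8,-9.9,10],0.8],[[0,0,0],[0.8,-9.9,11.4],0.8],[[0,0,0],[0.8,-9.9,11.4],0.8],[[0,0,0],[0.8,-9.9,11.4],-0.5]])

```text
time: 8.5
position: [0.5044, -0.2274, 0.0473]
orientation: [-3.141, 0.001, -3.043]
contact_force: [-0.5, 0.3, 0.0]
width: 0.0749
grasp_force: 0.0
```

Emit:
send_rows(rows=[[[0,0,0],[0,0,0],-0.5],[[0,0,0],[0,0,0],-0.5],[[0,0,0],[0,0,0],-0.5],[[0,0,0],[0,0,-4],-0.5],[[0,0,0],[0,0,-8],-0.5],[[0,0,0],[0,0,-12],-0.5],[[0,0,0],[-2,5,-12],-0.5],[[0,0,0],[-4,10,-12],-0.5]])

```text
time: 9.3
position: [0.5324, -0.131, 0.1687]
orientation: [3.141, 0.004, -3.047]
contact_force: [1.3, -0.1, -2.3]
width: 0.0517
grasp_force: 20.0
```

```bash
python3 -c "
from h import *
go([.608,.179,.165],-174.46)"
```

```text
turn [ 0.   0.2 -0.1] cm [-10.45  30.15   0.42]
```

Emit:
send_rows(rows=[[[0,0,0],[-1.5,4.5,0],-0.5],[[0,0,0],[-3,9,0],-0.5],[[0,0,0],[-4.5,13.5,0],-0.5],[[0,0,0],[-6,18,0],-0.5],[[0,0,0],[-7.5,22.5,0],-0.5],[[0,0,0],[-9,27,0],-0.5],[[0,0,0],[-10.2,30,0],-0.5],[[0,0,0],[-10.2,30,0],-0.5]])

```text
time: 10.1
position: [0.6046, 0.1814, 0.1663]
orientation: [3.141, 0.001, -3.04]
contact_force: [-0.2, -0.3, -1.7]
width: 0.0516
grasp_force: 20.0
```

```bash
python3 -c "
from h import *
go([.608,.179,.069],-174.46)"
```

```text
turn [0.  0.  0.3] cm [-0.3  -0.27  9.73]
```

Emit:
send_rows(rows=[[[0,0,0],[-0.3,-0.3,1],-0.5],[[0,0,0],[-0.3,-0.3,4],-0.5],[[0,0,0],[-0.3,-0.3,7],-0.5],[[0,0,0],[-0.3,-0.3,8.8],-0.5],[[0,0,0],[-0.3,-0.3,9.7],-0.5],[[0,0,0],[-0.3,-0.3,9.7],-0.5],[[0,0,0],[-0.3,-0.3,9.7],0.4],[[0,0,0],[-0.3,-0.3,9.7],0.4]])

```text
time: 10.9
position: [0.6075, 0.1742, 0.0701]
orientation: [3.141, 0.001, -3.044]
contact_force: [0.2, -0.9, 0.2]
width: 0.0598
grasp_force: 0.0
```

Emit:
send_rows(rows=[[[0,0,0],[0,0,-3],0.4],[[0,0,0],[0,0,-7],0.6],[[0,0,0],[0.5,-4,-9],0.8],[[0,0,0],[1,-8,-9],0.8],[[0,0,0],[1.5,-12,-9],0.8],[[0,0,0],[2,-16,-9],0.8],[[0,0,0],[2.5,-20,-9],0.8],[[0,0,0],[2.5,-20,-9],0.8]])

```text
time: 11.7
position: [0.6012, -0.0309, 0.1601]
orientation: [-3.141, 0.001, -3.048]
contact_force: [0.4, -0.0, 0.2]
width: 0.079
grasp_force: 0.0
```

```bash
python3 -c "
from h import *
go([.6135,-.22,.046],-174.46)"
```

```text
turn [-0.   0.  -0.2] cm [  0.56 -18.94  11.42]
```

Emit:
send_rows(rows=[[[0,0,0],[0.2,-4,0],0.8],[[0,0,0],[0.3,-8,0],0.8],[[0,0,0],[0.4,-12,0],0.8],[[0,0,0],[0.5,-16,0],0.8],[[0,0,0],[0.6,-18.9,0],0.8],[[0,0,0],[0.6,-18.9,3],0.8],[[0,0,0],[0.6,-18.9,6],0.8],[[0,0,0],[0.6,-18.9,8],0.8]])

```text
time: 12.5
position: [0.6136, -0.2158, 0.078]
orientation: [3.141, -0.001, -3.045]
contact_force: [-0.2, -0.0, -1.3]
width: 0.0788
grasp_force: 0.0
```

Emit:
send_rows(rows=[[[0,0,0],[0,0,2],0.8],[[0,0,0],[0,0,3.4],0.8],[[0,0,0],[0,0,3.4],0.8],[[0,0,0],[0,0,3.4],-0.5],[[0,0,0],[0,0,3.4],-0.5],[[0,0,0],[0,0,3.4],-0.5],[[0,0,0],[0,0,3.4],-0.5],[[0,0,0],[0,0,3.4],-0.5]])

```text
time: 13.3
position: [0.6149, -0.2156, 0.0465]
orientation: [-3.141, 0.001, -3.043]
contact_force: [-0.4, 0.5, 5.1]
width: 0.0517
grasp_force: 20.0
```

Emit:
send_rows(rows=[[[0,0,0],[0,0,-4],-0.5],[[0,0,0],[0,0,-8],-0.5],[[0,0,0],[0,0,-12],-0.5],[[0,0,0],[-0.5,5,-12],-0.5],[[0,0,0],[-1,10,-12],-0.5],[[0,0,0],[-1.5,15,-12],-0.5],[[0,0,0],[-2,20,-12],-0.5],[[0,0,0],[-2,20,-12],-0.5]])

```text
time: 14.1
position: [0.6147, -0.0094, 0.1657]
orientation: [3.141, 0.001, -3.039]
contact_force: [0.7, -0.7, -1.6]
width: 0.0515
grasp_force: 20.0
```

```bash
python3 -c "
from h import *
print(get_state()['position']);go([.616,.093,.069],-174.46)"
```

```text
[ 0.61472956 -0.00937994  0.16573872]
turn [0.1 0.  0.3] cm [-1.17 10.16  9.68]
```

Emit:
send_rows(rows=[[[0,0,0],[-0.6,4,0],-0.5],[[0,0,0],[-1,8,0],-0.5],[[0,0,0],[-1.2,10.4,0],-0.5],[[0,0,0],[-1.2,10.4,2],-0.5],[[0,0,0],[-1.2,10.4,4],-0.5],[[0,0,0],[-1.2,10.4,6],-0.5],[[0,0,0],[-1.2,10.4,6],-0.5],[[0,0,0],[-1.2,10.4,6],-0.5]])

```text
time: 14.9
position: [0.6165, 0.0899, 0.1057]
orientation: [-3.141, -0.001, -3.044]
contact_force: [-0.6, 0.2, -0.2]
width: 0.0516
grasp_force: 20.0
```

```bash
python3 -c "
from h import *
print(get_state()['position']);go([.616,.093,.069],-174.46)"
```

```text
[0.61645377 0.08987968 0.10565065]
turn [-0.  -0.   0.1] cm [0.01 0.32 3.66]
```

Emit:
send_rows(rows=[[[0,0,0],[0,0,1.5],-0.5],[[0,0,0],[0,0,3],-0.5],[[0,0,0],[0,0,3.6],-0.5],[[0,0,0],[0,0,3.6],-0.5],[[0,0,0],[0,0,3.6],0.4],[[0,0,0],[0,0,3.6],0.4],[[0,0,0],[0,0,1.5],0.4],[[0,0,0],[0,0,-2],0.4]])

```text
time: 15.7
position: [0.6153, 0.0897, 0.1247]
orientation: [-3.141, -0.004, -3.044]
contact_force: [1.1, -0.0, 0.5]
width: 0.0612
grasp_force: 0.0
```

Emit:
send_rows(rows=[[[0,0,0],[0,0,-3],0.6],[[0,0,0],[2,-4,-4],0.8],[[0,0,0],[4,-8,-4],0.8],[[0,0,0],[6,-12,-4],0.8],[[0,0,0],[8,-16,-4],0.8],[[0,0,0],[8,-20,-4],0.8],[[0,0,0],[8,-20,-4],0.8],[[0,0,0],[8,-20,-4],0.8]])

```text
time: 16.5
position: [0.5566, -0.1176, 0.1663]
orientation: [-3.142, 0.001, -3.046]
contact_force: [0.6, 0.7, -0.7]
width: 0.0791
grasp_force: 0.0
```

```bash
python3 -c "
from h import *
print(get_state()['position']);go([.5576,-.1655,.046],-174.46)"
```

```text
[ 0.55657677 -0.1176331   0.16630029]
turn [-0.   0.1 -0. ] cm [ 0.37 -4.77 12.03]
```

Emit:
send_rows(rows=[[[0,0,0],[0.2,-3,0],0.8],[[0,0,0],[0.3,-4.8,2],0.8],[[0,0,0],[0.3,-4.8,6],0.8],[[0,0,0],[0.3,-4.8,9],0.8],[[0,0,0],[0.3,-4.8,11],0.8],[[0,0,0],[0.3,-4.8,12],0.8],[[0,0,0],[0.3,-4.8,12],0.8],[[0,0,0],[0.3,-4.8,12],-0.5]])

```text
time: 17.3
position: [0.559, -0.1643, 0.0465]
orientation: [-3.141, 0.001, -3.042]
contact_force: [0.0, -0.5, 0.7]
width: 0.0749
grasp_force: 0.0
```

Emit:
send_rows(rows=[[[0,0,0],[0,0,0],-0.5],[[0,0,0],[0,0,0],-0.5],[[0,0,0],[0,0,0],-0.5],[[0,0,0],[0,0,-4],-0.5],[[0,0,0],[0,0,-8],-0.5],[[0,0,0],[0,0,-11],-0.5],[[0,0,0],[0,0,-11],-0.5],[[0,0,0],[0,0,-11],-0.5]])

```text
time: 18.1
position: [0.5583, -0.1647, 0.1565]
orientation: [3.141, 0.002, -3.044]
contact_force: [1.1, -0.4, -1.1]
width: 0.0516
grasp_force: 20.0
```

Emit:
send_rows(rows=[[[0,0,0],[0.3,4,0],-0.5],[[0,0,0],[0.5,8,0],-0.5],[[0,0,0],[0.8,12,0],-0.5],[[0,0,0],[1.1,16,0],-0.5],[[0,0,0],[1.4,20,0],-0.5],[[0,0,0],[1.6,22.5,0],-0.5],[[0,0,0],[1.7,24.5,0],-0.5],[[0,0,0],[1.7,24.5,0],-0.5]])

```text
time: 18.9
position: [0.5163, 0.079, 0.1544]
orientation: [-3.141, -0.002, -3.041]
contact_force: [0.8, 0.4, -0.5]
width: 0.0514
grasp_force: 20.0
```

Emit:
send_rows(rows=[[[0,0,0],[0,0,2],-0.5],[[0,0,0],[0,0,4],-0.5],[[0,0,0],[0,0,5],-0.5],[[0,0,0],[0,0,5],-0.5],[[0,0,0],[0,0,5],-0.5],[[0,0,0],[0,0,5],-0.5],[[0,0,0],[0,0,5],-0.5],[[0,0,0],[0,0,5],-0.5]])

```text
time: 19.7
position: [0.5176, 0.0775, 0.1061]
orientation: [3.141, 0.001, -3.044]
contact_force: [-0.5, -0.1, -1.0]
width: 0.0515
grasp_force: 20.0
```

```bash
python3 -c "
from h import *
print(get_state()['position']);go([.516,.083,.069],-174.46)"
```

```text
[0.51756403 0.0775166  0.10613334]
turn [0.  0.1 0.1] cm [0.11 0.56 3.71]
```

Emit:
send_rows(rows=[[[0,0,0],[0.1,0.4,1.5],-0.5],[[0,0,0],[0.1,0.4,3],-0.5],[[0,0,0],[0.1,0.4,3.6],-0.5],[[0,0,0],[0.1,0.4,3.6],-0.5],[[0,0,0],[0.1,0.4,3.6],0.4],[[0,0,0],[0.1,0.4,3.6],0.4],[[0,0,0],[0.1,0.4,1.5],0.4],[[0,0,0],[0.1,0.4,-2],0.4]])

```text
time: 20.5
position: [0.5146, 0.0806, 0.1248]
orientation: [-3.14, -0.004, -3.044]
contact_force: [0.7, 1.2, -0.2]
width: 0.0612
grasp_force: 0.0
```

Emit:
send_rows(rows=[[[0,0,0],[0,0,-4],0.4],[[0,0,0],[0,0,-8],-1],[[0,0,0],[0,-2,-12],-1],[[0,0,0],[0,-5,-16],-1],[[0,0,0],[0,-8,-18],-1],[[0,0,0],[0,-11,-18],-1],[[0,0,0],[0,-14,-18],-1],[[0,0,0],[0,-14,-18],-1]])

```text
time: 21.3
position: [0.5294, -0.0606, 0.3063]
orientation: [-3.141, 0.001, -3.046]
contact_force: [1.0, 0.1, 0.1]
width: 0.0111
grasp_force: 0.0
```

```bash
python3 - <<'E'
from h import *
np.set_printoptions(precision=4,suppress=True)
print(get_state()['position'])
w=get_image('wrist');cv2.imwrite('pics/w2.png',w['img'])
for n,z in [('cheese1',.04),('shelf_tab',.09),('shelf_top',.04)]:
    for r in spotter.mark_of(w,n)[:7]:
        u=np.array(r['location'])*S; print(n,round(r['score'],2),u.round(1),onz(w,*u,z))
E
```

```text
[ 0.5294 -0.0606  0.3063]
cheese1 0.95 [414.2 233.6] [0.6142 0.0894 0.04  ]
cheese1 0.85 [472.3 231.5] [0.6029 0.1728 0.04  ]
cheese1 0.72 [484.6 163.4] [0.5032 0.1645 0.04  ]
cheese1 0.69 [219.5  34.2] [ 0.3798 -0.1921  0.04  ]
cheese1 0.64 [417.6 160.2] [0.5074 0.0734 0.04  ]
shelf_tab 0.94 [390.3 217. ] [0.574  0.0359 0.09  ]
shelf_tab 0.52 [475.5 231.6] [0.5834 0.1473 0.09  ]
shelf_top 0.91 [464.1 201.2] [0.5586 0.1498 0.04  ]
```

View pics/w2.png

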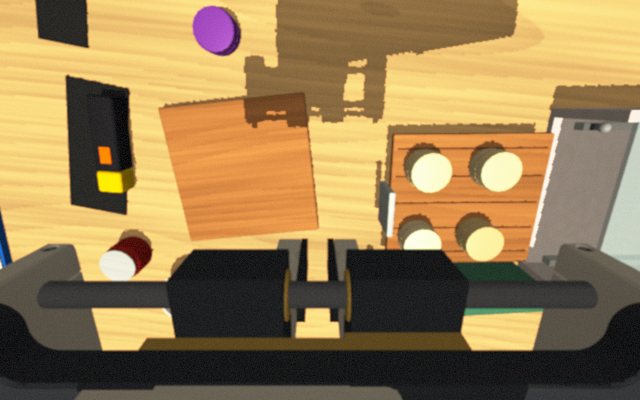

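All four cheeses stand on the shelf, at (431,172), (502,170), (420,243) and (485,243). The board is empty and the tab is at (391,210). Next I push the tab.

```bash
python3 -c "
from h import *
go([.575,-.005,.08],-174.46)"
```

```text
turn [0.  0.  0.1] cm [-5.04  4.8  22.58]
```

Emit:
send_rows(rows=[[[0,0,0],[-2.5,1,4],-1],[[0,0,0],[-5,2,8],-1],[[0,0,0],[-5,3,12],-1],[[0,0,0],[-5,4,16],-1],[[0,0,0],[-5,4.8,19],-1],[[0,0,0],[-5,4.8,21.5],-1],[[0,0,0],[-5,4.8,22.6],-1],[[0,0,0],[-5,4.8,22.6],-1]])

```text
time: 22.3
position: [0.5738, -0.0049, 0.0783]
orientation: [-3.141, -0.003, -3.043]
contact_force: [-0.1, 0.6, -0.8]
width: 0.0007
grasp_force: 0.0
```

Emit:
send_rows(rows=[[[0,0,0],[0,0.3,0],-1],[[0,0,0],[0,0.7,0],-1],[[0,0,0],[0,1.1,0],-1],[[0,0,0],[0,1.5,0],-1],[[0,0,0],[0,1.9,0],-1],[[0,0,0],[0,2.3,0],-1],[[0,0,0],[0,2.7,0],-1],[[0,0,0],[0,3.2,0],-1]])

```text
time: 23.1
position: [0.5716, 0.0266, 0.0797]
orientation: [-3.141, 0.0, -3.044]
contact_force: [-0.0, -1.7, 1.7]
width: 0.0003
grasp_force: 1.0
```

```bash
python3 -c "
from h import *
print(get_state()['position'],get_state()['contact_force']);go([.55,.257,.08],-174.46)"
```

```text
[0.57156972 0.0265993  0.07970291] [-0.04586152 -1.67561647  1.70462751]
turn [-0.   0.   0.1] cm [-0.1  23.14 -0.03]
```

Emit:
send_rows(rows=[[[0,0,0],[0,0.6,0],-1],[[0,0,0],[0,1.4,0],-1],[[0,0,0],[0,2.3,0],-1],[[0,0,0],[0,3.2,0],-1],[[0,0,0],[0,4.1,0],-1],[[0,0,0],[0,5,0],-1],[[0,0,0],[0,5.9,0],-1],[[0,0,0],[0,6.8,0],-1]])

```text
time: 23.9
position: [0.5645, 0.0949, 0.0794]
orientation: [-3.142, -0.0, -3.044]
contact_force: [0.3, -1.3, 2.5]
width: 0.0006
grasp_force: 1.2
```

Emit:
send_rows(rows=[[[0,0,0],[0,0.9,0],-1],[[0,0,0],[0,1.8,0],-1],[[0,0,0],[0,2.7,0],-1],[[0,0,0],[0,3.6,0],-1],[[0,0,0],[0,4.5,0],-1],[[0,0,0],[0,5.4,0],-1],[[0,0,0],[0,6.3,0],-1],[[0,0,0],[0,7.2,0],-1]])

```text
time: 24.7
position: [0.5575, 0.1665, 0.0794]
orientation: [-3.141, -0.0, -3.044]
contact_force: [-1.2, -3.2, 0.2]
width: 0.0002
grasp_force: 1.0
```

Emit:
send_rows(rows=[[[0,0,0],[0,0.9,0],-1],[[0,0,0],[0,1.8,0],-1],[[0,0,0],[0,2.7,0],-1],[[0,0,0],[0,3.6,0],-1],[[0,0,0],[0,4.4,0],-1],[[0,0,0],[0,5.2,0],-1],[[0,0,0],[0,5.8,0],-1],[[0,0,0],[0,6.2,0],-1]])

```text
time: 25.5
position: [0.5518, 0.2282, 0.0796]
orientation: [3.141, 0.0, -3.043]
contact_force: [-0.4, -2.5, -0.1]
width: -0.0
grasp_force: 0.9
```

Emit:
send_rows(rows=[[[0,0,0],[0,0.2,0],-1],[[0,0,0],[0,0.4,0],-1],[[0,0,0],[0,0.6,0],-1],[[0,0,0],[0,0.8,0],-1],[[0,0,0],[0,1,0],-1],[[0,0,0],[0,1.2,0],-1],[[0,0,0],[0,1.4,0],-1],[[0,0,0],[0,1.6,0],-1]])

```text
time: 26.3
position: [0.5502, 0.2436, 0.0796]
orientation: [3.142, 0.0, -3.044]
contact_force: [1.1, -2.3, 0.1]
width: 0.0003
grasp_force: 0.8
```

```bash
python3 -c "
from h import *
print(get_state()['position'],get_state()['contact_force']);go([.55,.257,.08],-174.46)
w=get_image('wrist');cv2.imwrite('pics/w3.png',w['img'])"
```

```text
[0.55021994 0.24357083 0.07955779] [ 1.06449432 -2.33059099  0.14302434]
turn [0.  0.  0.1] cm [-0.11  1.34 -0.04]
```

View pics/w3.png

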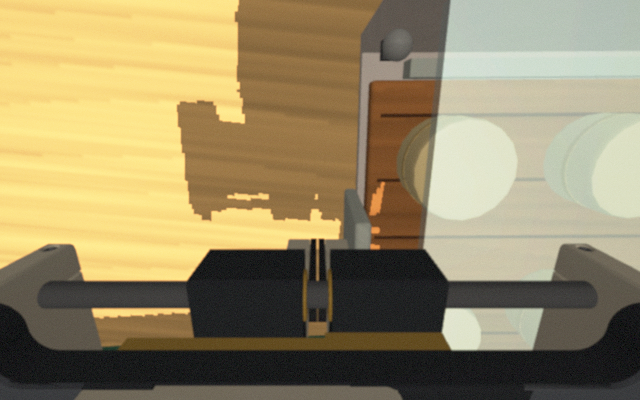

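The shelf is nearly in, with the tab at (355,220). The two near-side cheeses show under the clear roof at (458,168) and (625,165). I push it the rest of the way slowly.

Emit:
send_rows(rows=[[[0,0,0],[0,0.15,0],-1],[[0,0,0],[0,0.3,0],-1],[[0,0,0],[0,0.45,0],-1],[[0,0,0],[0,0.6,0],-1],[[0,0,0],[0,0.7,0],-1],[[0,0,0],[0,0.8,0],-1],[[0,0,0],[0,0.9,0],-1],[[0,0,0],[0,1,0],-1]])

```text
time: 27.15
position: [0.5492, 0.2534, 0.0795]
orientation: [3.142, 0.0, -3.044]
contact_force: [-0.3, -1.7, 1.0]
width: 0.0004
grasp_force: 0.8
```

Emit:
send_rows(rows=[[[0,0,0],[0,0.05,0],-1],[[0,0,0],[0,0.1,0],-1],[[0,0,0],[0,0.15,0],-1],[[0,0,0],[0,0.2,0],-1],[[0,0,0],[0,0.25,0],-1],[[0,0,0],[0,0.3,0],-1],[[0,0,0],[0,0.3,0],-1],[[0,0,0],[0,0.3,0],-1]])

```text
time: 27.95
position: [0.5489, 0.2564, 0.0795]
orientation: [3.141, 0.0, -3.044]
contact_force: [0.4, -0.8, 0.2]
width: 0.0003
grasp_force: 0.5
```

Not at the stop yet, so I go on in fine steps.

Emit:
send_rows(rows=[[[0,0,0],[0,0.05,0],-1],[[0,0,0],[0,0.1,0],-1],[[0,0,0],[0,0.15,0],-1],[[0,0,0],[0,0.2,0],-1],[[0,0,0],[0,0.25,0],-1],[[0,0,0],[0,0.3,0],-1],[[0,0,0],[0,0.3,0],-1],[[0,0,0],[0,0.3,0],-1]])

```text
time: 28.75
position: [0.5486, 0.2594, 0.0795]
orientation: [3.142, 0.0, -3.044]
contact_force: [-0.2, -1.0, 0.5]
width: 0.0006
grasp_force: 0.5
```

Emit:
send_rows(rows=[[[0,0,0],[0,0.05,0],-1],[[0,0,0],[0,0.1,0],-1],[[0,0,0],[0,0.15,0],-1],[[0,0,0],[0,0.2,0],-1],[[0,0,0],[0,0.2,0],-1],[[0,0,0],[0,0.2,0],-1],[[0,0,0],[0,0.2,0],-1],[[0,0,0],[0,0.2,0],-1]])

```text
time: 29.55
position: [0.5484, 0.2608, 0.0795]
orientation: [-3.141, -0.0, -3.044]
contact_force: [0.8, -5.6, 1.1]
width: 0.0001
grasp_force: 2.7
```

Emit:
send_rows(rows=[[[0,0,0],[0,0.05,0],-1],[[0,0,0],[0,0.1,0],-1],[[0,0,0],[0,0.1,0],-1],[[0,0,0],[0,0.1,0],-1],[[0,0,0],[0,0.1,0],-1],[[0,0,0],[0,0.1,0],-1],[[0,0,0],[0,0.1,0],-1],[[0,0,0],[0,0.1,0],-1]])

```text
time: 30.35
position: [0.5483, 0.261, 0.0795]
orientation: [-3.14, -0.001, -3.044]
contact_force: [2.0, -9.0, 3.1]
width: 0.0006
grasp_force: 4.6
```

The shelf is at its stop. Now I plan the sweep for the door, pushing its outer face with closed fingers.

```bash
cat > door.py <<'E'
from h import *
np.set_printoptions(precision=4,suppress=True)
y=np.radians(-174.46);R=np.array([[np.cos(y),np.sin(y)],[np.sin(y),-np.cos(y)]])
ex=np.array([np.cos(np.radians(95.54)),np.sin(np.radians(95.54))]);ey=np.array([-ex[1],ex[0]])
v=np.array([.5356,.4105]);H=v-.149*ex-.125*ey
def T(th,r=.175,e=0):
    n=-ex*np.cos(th)-ey*np.sin(th); 
    dy=ey*np.cos(th)-ex*np.sin(th)
    # outer normal: at th=pi/2 -> -ey
    d=.021*abs(n@ex)+.011*abs(n@ey)
    return H+r*dy+(d+e)*n
if __name__=='__main__':
    print('H',H)
    S=T(1.6,e=.03);print('start',S);go([*S,.22],-174.46);go([*S,.08],-174.46)
    th=np.linspace(1.6,.12,32);pts=[S]+[T(t) for t in th]
    print('first contact',T(1.6))
    for k in range(4):
        b=pts[8*k];print(k,[list((R.T@(q-b)*100).round(1)) for q in pts[8*k+1:8*k+9]],pts[8*k+8])
    print('shut',T(0))
E
python3 door.py
```

```text
H [0.6744 0.2743]
start [0.7377 0.1059]
turn [-0.1 -0.   0. ] cm [-17.32 -17.3  -14.03]
turn [-0.1 -0.   0. ] cm [-17.33 -17.28  -0.03]
first contact [0.7079 0.1021]
0 [[np.float64(3.0), np.float64(-0.1)], [np.float64(3.9), np.float64(-0.1)], [np.float64(4.6), np.float64(-0.2)], [np.float64(5.3), np.float64(-0.2)], [np.float64(6.1), np.float64(-0.1)], [np.float64(6.8), np.float64(-0.1)], [np.float64(7.6), np.float64(0.0)], [np.float64(8.3), np.float64(0.2)]] [0.6546 0.0996]
1 [[np.float64(0.7), np.float64(0.2)], [np.float64(1.5), np.float64(0.4)], [np.float64(2.2), np.float64(0.6)], [np.float64(2.9), np.float64(0.9)], [np.float64(3.7), np.float64(1.2)], [np.float64(4.4), np.float64(1.5)], [np.float64(5.1), np.float64(1.9)], [np.float64(5.8), np.float64(2.3)]] [0.5951 0.1167]
2 [[np.float64(0.7), np.float64(0.4)], [np.float64(1.3), np.float64(0.9)], [np.float64(2.0), np.float64(1.4)], [np.float64(2.6), np.float64(2.0)], [np.float64(3.2), np.float64(2.5)], [np.float64(3.7), np.float64(3.1)], [np.float64(4.3), np.float64(3.8)], [np.float64(4.8), np.float64(4.4)]] [0.5432 0.1561]
3 [[np.float64(0.5), np.float64(0.7)], [np.float64(0.9), np.float64(1.4)], [np.float64(1.4), np.float64(2.2)], [np.float64(1.7), np.float64(2.9)], [np.float64(2.1), np.float64(3.7)], [np.float64(2.4), np.float64(4.5)], [np.float64(2.7), np.float64(5.4)], [np.float64(2.9), np.float64(6.2)]] [0.5083 0.215 ]
shut [0.5022 0.2365]
```

Emit:
send_rows(rows=[[[0,0,0],[0,-1.5,0],-1],[[0,0,0],[0,-3,-3],-1],[[0,0,0],[0,-4,-8],-1],[[0,0,0],[-2,-6,-12],-1],[[0,0,0],[-5,-9,-14],-1],[[0,0,0],[-9,-12,-14],-1],[[0,0,0],[-13,-15,-14],-1],[[0,0,0],[-17,-17.3,-14],-1]])

```text
time: 31.15
position: [0.736, 0.1052, 0.2201]
orientation: [3.14, 0.002, -3.044]
contact_force: [0.2, 1.3, -0.6]
width: 0.0002
grasp_force: 0.0
```

```bash
python3 -c "
from h import *
np.set_printoptions(precision=4,suppress=True)
print(get_state()['position']);go([.747,.106,.08],-174.46)
w=get_image('wrist');p=get_image('scene');q=get_image('side')
for c in (w,p,q):
  for n,z in [('door_tag',.06),('door_hinge',0)]:
    for r in spotter.mark_of(c,n)[:2]:
        u=np.array(r['location'])*S; print(n,round(r['score'],2),u.round(1),onz(c,*u,z))
cv2.imwrite('pics/s2.png',cv2.resize(p['img'][90:260,300:520],(792,600)))
"
```

```text
[0.736  0.1052 0.2201]
turn [0.1 0.1 0.1] cm [-1.08 -0.05 14.01]
door_tag 0.98 [377.9 149.5] [0.6911 0.1615 0.06  ]
door_hinge 0.76 [464.8 134.9] [0.6722 0.2725 0.    ]
door_tag 0.68 [402.7 216.4] [0.6944 0.1571 0.06  ]
door_tag 0.44 [229.5 232.7] [ 0.5507 -0.3475  0.06  ]
door_hinge 0.66 [424.  208.1] [0.6683 0.2622 0.    ]
door_tag 0.75 [273.3 252.7] [0.6924 0.1713 0.06  ]
```

View pics/s2.png

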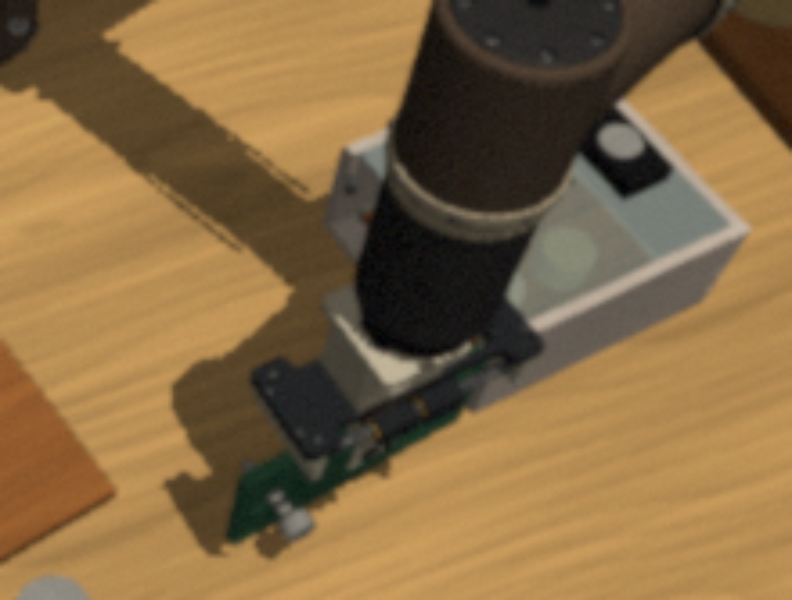

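The gripper sits above the open door, clear of the knob at (295,522). The fitted hinge agrees with the spotter, so I go down and sweep.

Emit:
send_rows(rows=[[[0,0,0],[-1.1,0,1],-1],[[0,0,0],[-1.1,0,3.5],-1],[[0,0,0],[-1.1,0,6.5],-1],[[0,0,0],[-1.1,0,9.5],-1],[[0,0,0],[-1.1,0,12],-1],[[0,0,0],[-1.1,0,13.5],-1],[[0,0,0],[-1.1,0,14],-1],[[0,0,0],[-1.1,0,14],-1]])

```text
time: 32.4
position: [0.7455, 0.108, 0.0792]
orientation: [-3.141, -0.0, -3.043]
contact_force: [0.1, -0.2, 0.2]
width: 0.0006
grasp_force: 0.0
```

Emit:
send_rows(rows=[[[0,0,0],[1.2,0,0],-1],[[0,0,0],[2.4,0,0],-1],[[0,0,0],[3.3,0,0],-1],[[0,0,0],[4,-0.1,0],-1],[[0,0,0],[4.8,-0.2,0],-1],[[0,0,0],[5.5,-0.2,0],-1],[[0,0,0],[6.2,-0.2,0],-1],[[0,0,0],[7,-0.1,0],-1]])

```text
time: 33.2
position: [0.6754, 0.0999, 0.0796]
orientation: [-3.142, 0.0, -3.044]
contact_force: [-0.1, -0.1, -0.0]
width: 0.0003
grasp_force: 0.2
```

Emit:
send_rows(rows=[[[0,0,0],[0.7,0,0],-1],[[0,0,0],[1.5,0.1,0],-1],[[0,0,0],[2.2,0.3,0],-1],[[0,0,0],[2.9,0.5,0],-1],[[0,0,0],[3.7,0.7,0],-1],[[0,0,0],[4.4,0.9,0],-1],[[0,0,0],[5.1,1.2,0],-1],[[0,0,0],[5.9,1.5,0],-1]])

```text
time: 34.0
position: [0.6151, 0.1094, 0.0796]
orientation: [3.142, 0.0, -3.044]
contact_force: [1.0, 0.9, 0.1]
width: 0.0005
grasp_force: 0.2
```

```bash
python3 - <<'E'
from door import *
s=get_state();P=s['position'][:2];print(P,s['contact_force'])
ths=np.linspace(1.6,.1,600);i=np.argmin([np.linalg.norm(T(t)-P) for t in ths]);t0=ths[i];print('th',t0,T(t0)-P)
th=np.linspace(t0,.12,17)[1:];b=P
for k in range(2):
    print(k,[(R.T@(T(t)-b)*100).round(1).tolist() for t in th[8*k:8*k+8]]);b=T(th[7])
E
```

```text
[0.6151 0.1094] [0.98   0.858  0.1103]
th 1.0115191986644407 [-0.0005 -0.0008]
0 [[0.9, 0.3], [1.7, 0.8], [2.5, 1.3], [3.2, 1.8], [4.0, 2.4], [4.7, 3.1], [5.4, 3.7], [6.0, 4.5]]
1 [[0.6, 0.8], [1.2, 1.6], [1.7, 2.4], [2.2, 3.3], [2.6, 4.2], [3.0, 5.1], [3.3, 6.1], [3.6, 7.1]]
```

Emit:
send_rows(rows=[[[0,0,0],[0.9,0.3,0],-1],[[0,0,0],[1.7,0.8,0],-1],[[0,0,0],[2.5,1.3,0],-1],[[0,0,0],[3.2,1.8,0],-1],[[0,0,0],[4,2.4,0],-1],[[0,0,0],[4.7,3.1,0],-1],[[0,0,0],[5.4,3.7,0],-1],[[0,0,0],[6,4.5,0],-1]])

```text
time: 34.8
position: [0.5508, 0.1485, 0.0795]
orientation: [-3.142, -0.0, -3.044]
contact_force: [0.9, -1.0, -0.3]
width: 0.0006
grasp_force: 0.2
```

Emit:
send_rows(rows=[[[0,0,0],[0.6,0.8,0],-1],[[0,0,0],[1.2,1.6,0],-1],[[0,0,0],[1.7,2.4,0],-1],[[0,0,0],[2.2,3.3,0],-1],[[0,0,0],[2.6,4.2,0],-1],[[0,0,0],[3,5.1,0],-1],[[0,0,0],[3.3,6,0],-1],[[0,0,0],[3.6,6.8,0],-1]])

```text
time: 35.6
position: [0.5087, 0.213, 0.0795]
orientation: [-3.142, 0.0, -3.043]
contact_force: [-0.3, -0.3, -0.1]
width: -0.0001
grasp_force: 0.2
```

```bash
python3 -c "
from h import *
s=get_state();print(s['position'],s['contact_force']);go([.502,.2365,.08],-174.46)
w=get_image('wrist');cv2.imwrite('pics/w4.png',w['img'])"
```

```text
[0.50870762 0.2130224  0.07950903] [-0.32417196 -0.33592585 -0.13769261]
turn [-0.   0.   0.1] cm [ 0.44  2.4  -0.05]
```

View pics/w4.png

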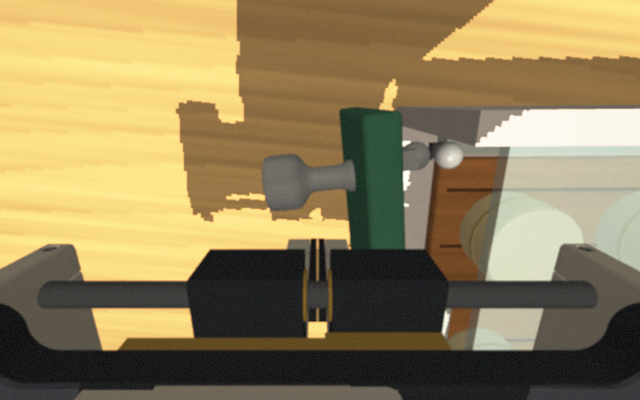

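The door is nearly shut, with its free end at (372,110), the knob at (290,180) and the roller at (450,155). I push on slowly.

Emit:
send_rows(rows=[[[0,0,0],[0,0.3,0],-1],[[0,0,0],[0,0.6,0],-1],[[0,0,0],[0,0.9,0],-1],[[0,0,0],[0,1.2,0],-1],[[0,0,0],[0,1.4,0],-1],[[0,0,0],[0,1.6,0],-1],[[0,0,0],[0,1.8,0],-1],[[0,0,0],[0,2,0],-1]])

```text
time: 36.45
position: [0.5072, 0.232, 0.0796]
orientation: [-3.141, -0.0, -3.044]
contact_force: [5.7, -10.6, 0.6]
width: 0.0004
grasp_force: 5.4
```

Emit:
send_rows(rows=[[[0,0,0],[0,0.1,0],-1],[[0,0,0],[0,0.2,0],-1],[[0,0,0],[0,0.25,0],-1],[[0,0,0],[0,0.3,0],-1],[[0,0,0],[0,0.35,0],-1],[[0,0,0],[0,0.4,0],-1],[[0,0,0],[0,0.4,0],-1],[[0,0,0],[0,0.4,0],-1]])

```text
time: 37.25
position: [0.507, 0.2321, 0.0796]
orientation: [-3.136, -0.002, -3.045]
contact_force: [9.4, -21.0, 3.8]
width: 0.0001
grasp_force: 10.7
```

Emit:
send_rows(rows=[[[0,0,0],[0,-1,0],-1],[[0,0,0],[0,-3,0],-1],[[0,0,0],[0,-6,0],-1],[[0,0,0],[0,-10,-4],-1],[[0,0,0],[0,-14,-8],-1],[[0,0,0],[0,-18,-12],-1],[[0,0,0],[0,-22,-16],-1],[[0,0,0],[0,-22,-16],-1]])

```text
time: 38.05
position: [0.5292, 0.0155, 0.2431]
orientation: [3.141, 0.005, -3.044]
contact_force: [-0.2, 0.4, -0.4]
width: 0.0005
grasp_force: 0.0
```

```bash
python3 - <<'E'
from h import *
np.set_printoptions(precision=4,suppress=True)
w=get_image('wrist');p=get_image('scene');q=get_image('side');print(get_state()['position'])
for m,c in zip('wpq',(w,p,q)):
  for n,z in [('door_tag',.06),('door_hinge',0),('scanner_mid',.021),('scanner_nose',.021)]:
    for r in spotter.mark_of(c,n)[:2]:
        u=np.array(r['location'])*S; print(m,n,round(r['score'],2),u.round(1),onz(c,*u,z))
a=w['img'];b=p['img'][100:230,340:520]
cv2.imwrite('pics/w5.png',np.vstack([cv2.resize(a,(480,300)),cv2.resize(b,(480,300))]))
E
```

```text
[0.5289 0.0167 0.2409]
w door_tag 0.73 [526.1 232.2] [0.566  0.2625 0.06  ]
w door_tag 0.72 [ 26.6 141.6] [ 0.5151 -0.2929  0.06  ]
w door_hinge 0.57 [482.  281.2] [ 0.67    0.2697 -0.    ]
w scanner_mid 0.78 [ 11.6 143.9] [ 0.5279 -0.3473  0.021 ]
w scanner_nose 0.71 [ 21.6 197.3] [ 0.5946 -0.3488  0.021 ]
p door_tag 0.96 [411.2 172. ] [0.5587 0.2611 0.06  ]
p door_hinge 0.55 [427.4 207.9] [0.672  0.2728 0.    ]
p scanner_mid 0.66 [230.3 233.7] [ 0.5336 -0.3475  0.021 ]
p scanner_nose 0.9 [238.7 253.6] [ 0.607  -0.3423  0.021 ]
p scanner_nose 0.23 [287.3 287. ] [ 0.7585 -0.2429  0.021 ]
q scanner_nose 0.2 [275.6 187.1] [ 0.7393 -0.2207  0.021 ]
```

View pics/w5.png

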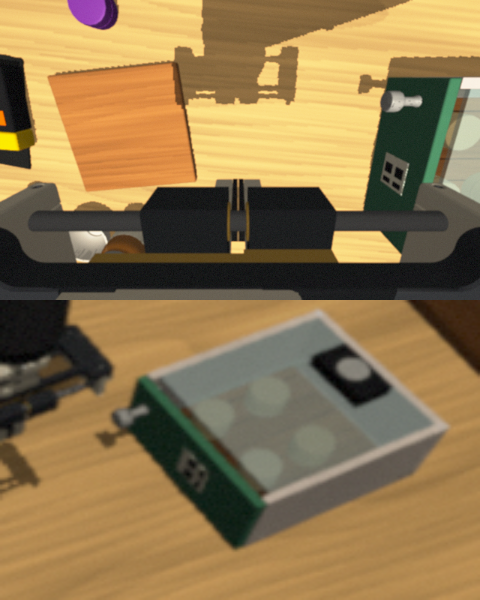

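The wrist view shows the door across the front with its tag at about (525,230) full-size, and the scene crop shows it flush with four cheeses inside. The scanner has been knocked a few centimetres sideways. I check the door's angle numerically.

```bash
python3 - <<'E'
from h import *
np.set_printoptions(precision=4,suppress=True)
w=get_image('wrist');hsv=cv2.cvtColor(w['img'],cv2.COLOR_BGR2HSV)
g=cv2.inRange(hsv,(60,60,20),(95,255,255))
for v in range(105,250,12):
    x=np.where(g[v])[0];x=x[x>460]
    if len(x)>5:
        V=hsv[v,x[0]:x[-1]+1,2].astype(int);k=np.argmax(np.diff(cv2.GaussianBlur(V.astype(np.float32).reshape(1,-1),(5,1),0)[0])[5:])+5
        print(v,x[0],x[0]+k,x[-1],'outer-top',onz(w,x[0]+k,v,.115)[:2],'inner-top',onz(w,x[-1],v,.115)[:2])
E
```

```text
117 516 598 613 outer-top [0.4335 0.2459] inner-top [0.4323 0.2585]
129 541 594 610 outer-top [0.4434 0.2463] inner-top [0.4421 0.2598]
141 564 591 606 outer-top [0.4534 0.2474] inner-top [0.4522 0.2603]
153 510 588 603 outer-top [0.4637 0.2486] inner-top [0.4624 0.2617]
165 508 585 600 outer-top [0.4742 0.2499] inner-top [0.473 0.263]
177 505 582 596 outer-top [0.485  0.2512] inner-top [0.4838 0.2636]
189 503 579 593 outer-top [0.4961 0.2524] inner-top [0.4948 0.265 ]
201 501 575 590 outer-top [0.5075 0.2529] inner-top [0.5062 0.2665]
213 499 572 586 outer-top [0.5191 0.2542] inner-top [0.5179 0.2671]
225 497 569 583 outer-top [0.531  0.2556] inner-top [0.5298 0.2687]
237 494 536 580 outer-top [0.546  0.2286] inner-top [0.542  0.2703]
249 492 536 558 outer-top [0.5583 0.2326] inner-top [0.5563 0.2537]
```

The door's slope is 5.7–6.1° against the cabinet's 5.5°, so it is shut. Next I go above the scanner.

```bash
python3 -c "
from h import *
go([.53,-.33,.30],-174.46)"
```

```text
turn [-0.  -0.   0.1] cm [  3.22 -34.58  -6.06]
```

Emit:
send_rows(rows=[[[0,0,0],[0.4,-4,-2],0],[[0,0,0],[0.8,-8,-4],0.8],[[0,0,0],[1.2,-12,-6],0.8],[[0,0,0],[1.6,-16,-6],0.8],[[0,0,0],[2,-20,-6],0.8],[[0,0,0],[2.4,-24,-6],0.8],[[0,0,0],[2.8,-28,-6],0.8],[[0,0,0],[3,-31,-6],0.8]])

```text
time: 39.65
position: [0.5282, -0.2965, 0.2994]
orientation: [-3.141, -0.0, -3.045]
contact_force: [1.0, 1.2, -0.9]
width: 0.0588
grasp_force: 0.0
```

Emit:
send_rows(rows=[[[0,0,0],[0.2,-2,0],0.8],[[0,0,0],[0.2,-3.6,0],0.8],[[0,0,0],[0.2,-3.6,0],0.8],[[0,0,0],[0.2,-3.6,0],0.8],[[0,0,0],[0.2,-3.6,0],0.8],[[0,0,0],[0.2,-3.6,0],0.8],[[0,0,0],[0.2,-3.6,0],0.8],[[0,0,0],[0.2,-3.6,0],0.8]])

```text
time: 40.45
position: [0.5303, -0.3298, 0.2997]
orientation: [-3.141, 0.0, -3.043]
contact_force: [-0.1, -0.1, 0.2]
width: 0.0789
grasp_force: 0.0
```

```bash
python3 - <<'E'
from h import *
np.set_printoptions(precision=4,suppress=True)
print(get_state()['position'])
w=get_image('wrist');cv2.imwrite('pics/w6.png',w['img'])
for n,z in [('scanner_mid',.021),('scanner_nose',.021),('scanner',.004),('mat',0)]:
    for r in spotter.mark_of(w,n)[:3]:
        u=np.array(r['location'])*S; print(n,round(r['score'],2),u.round(1),onz(w,*u,z))
E
```

```text
[ 0.5303 -0.3298  0.2997]
scanner_mid 0.74 [305.2 163. ] [ 0.5286 -0.3466  0.021 ]
scanner_nose 0.57 [301.8 206. ] [ 0.5922 -0.3461  0.021 ]
scanner 0.77 [310.  161.5] [ 0.529  -0.3402  0.004 ]
mat 0.91 [275.6   0. ] [ 0.33   -0.4018  0.    ]
mat 0.85 [127.1  99.1] [ 0.468  -0.5985  0.    ]
mat 0.74 [404.4 301.6] [ 0.7537 -0.1588  0.    ]
```

View pics/w6.png

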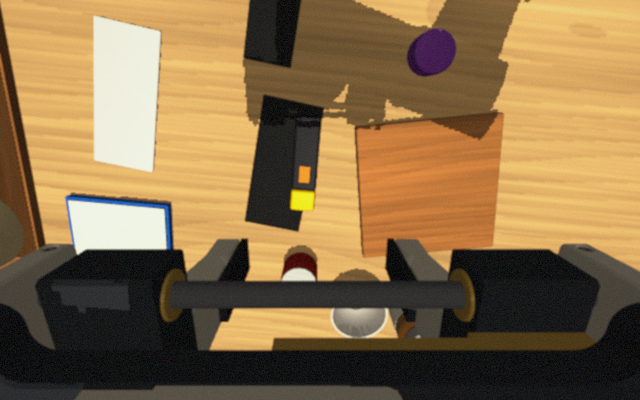

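The scanner lies along the mat's right edge, with its tail at about (308,118) and its yellow nose at (302,210). The mat corners are about (264,95), (325,106), (299,231) and (246,220). The tin is at (300,268), clear of the grasp.

```bash
python3 - <<'E'
from h import *
np.set_printoptions(precision=4,suppress=True)
w=get_image('wrist');im=w['img']
hsv=cv2.cvtColor(im,cv2.COLOR_BGR2HSV)
m=np.zeros((400,640),np.uint8);m[80:240,235:330]=(im.max(2)<62)[80:240,235:330]*255
y=np.zeros_like(m);y[180:225,280:330]=cv2.inRange(hsv,(22,150,150),(34,255,255))[180:225,280:330]
c=[np.where(y)[i] for i in (1,0)];print('yellow bbox',c[0].min(),c[0].max(),c[1].min(),c[1].max())
n=cv2.minAreaRect(np.stack(c,1).astype(np.float32));b=cv2.boxPoints(n);print('yellow',b,[onz(w,*q,.038)[:2] for q in b])
for u in [(297,119),(321,119),(290,210),(315,210)]: print('sc',onz(w,*u,.038)[:2])
P=np.array([onz(w,*u,.004)[:2] for u in [(264,95),(325,106),(299,231),(246,220)]]);print('mat',P,P.mean(0),np.linalg.norm(np.diff(P,axis=0),axis=1))
E
```

```text
yellow bbox 290 314 190 211
yellow [[289.7462 209.5533]
 [291.1827 189.4416]
 [314.7766 191.1269]
 [313.3401 211.2386]] [array([ 0.5929, -0.3626]), array([ 0.5635, -0.3627]), array([ 0.5628, -0.3302]), array([ 0.5922, -0.3295])]
sc [ 0.4694 -0.3619]
sc [ 0.4664 -0.3313]
sc [ 0.5936 -0.3622]
sc [ 0.5902 -0.3273]
mat [[ 0.4442 -0.4109]
 [ 0.4504 -0.3271]
 [ 0.6392 -0.3479]
 [ 0.6288 -0.4305]] [ 0.5406 -0.3791] [0.0841 0.19   0.0832]
```

```bash
python3 -c "
from h import *
go([.530,-.346,.026],-179.3)"
```

```text
turn [0.  0.  4.9] cm [ 0.17 -1.56 27.35]
```

Emit:
send_rows(rows=[[[0,0,2],[0.1,-1.6,4],0.6],[[0,0,4.9],[0.2,-1.6,8],0.6],[[0,0,4.9],[0.2,-1.6,12],0.6],[[0,0,4.9],[0.2,-1.6,16],0.6],[[0,0,4.9],[0.2,-1.6,20],0.6],[[0,0,4.9],[0.2,-1.6,23],0.6],[[0,0,4.9],[0.2,-1.6,24],0.6],[[0,0,4.9],[0.2,-1.6,24],0.6]], newtons=40)

```text
time: 41.55
position: [0.5291, -0.3463, 0.0583]
orientation: [3.141, -0.003, -3.129]
contact_force: [0.9, -0.5, -0.5]
width: 0.0697
grasp_force: 0.0
```

Emit:
send_rows(rows=[[[0,0,0],[0,0,1.2],0.6],[[0,0,0],[0,0,2.4],0.6],[[0,0,0],[0,0,3.3],0.6],[[0,0,0],[0,0,3.3],0.6],[[0,0,0],[0,0,3.3],-0.8],[[0,0,0],[0,0,3.3],-0.8],[[0,0,0],[0,0,3.3],-0.8],[[0,0,0],[0,0,3.3],-0.8]])

```text
time: 42.35
position: [0.53, -0.3465, 0.0269]
orientation: [-3.141, 0.001, -3.129]
contact_force: [-0.2, -0.8, 0.0]
width: 0.0434
grasp_force: 0.0
```

Emit:
send_rows(rows=[[[0,0,0],[0,0,0],-0.8],[[0,0,0],[0,0,0],-0.8],[[0,0,0],[0,0,0],-0.8],[[0,0,0],[0,0,-3],-0.8],[[0,0,0],[0,0,-7],-0.8],[[0,0,0],[0,0,-11],-0.8],[[0,0,0],[0,0,-13],-0.8],[[0,0,0],[0,0,-13],-0.8]])

```text
time: 43.15
position: [0.5315, -0.3471, 0.1604]
orientation: [-3.139, 0.006, -3.129]
contact_force: [-0.8, -0.2, -1.1]
width: 0.0337
grasp_force: 40.0
```

```bash
python3 -c "
from h import *
print(get_state()['position'])
go([.5785,.095,.064],-84.4)
go([.5785,.085,.16],-84.4)"
```

```text
[ 0.53147211 -0.3471478   0.16037948]
turn [ -0.4   0.1 -94.9] cm [-5.21 44.17  9.56]
turn [ -0.4   0.1 -94.9] cm [-5.260e+00  4.315e+01 -3.000e-02]
```

Emit:
send_rows(rows=[[[0,0,-5],[-0.5,3,-2],-0.8],[[0,0,-12],[-1,7,-2],-0.8],[[0,0,-19],[-1.5,11,-2],-0.8],[[0,0,-26],[-2,15,-2],-0.8],[[0,0,-33],[-2.5,19,-2],-0.8],[[0,0,-40],[-3,23,-2],-0.8],[[0,0,-47],[-3.5,27,-2],-0.8],[[0,0,-53],[-4,30,-2],-0.8]])

```text
time: 43.95
position: [0.5653, -0.0438, 0.1753]
orientation: [3.14, -0.001, -2.199]
contact_force: [1.3, 0.5, -1.5]
width: 0.0337
grasp_force: 40.0
```

```bash
python3 -c "
from h import *
print(get_state()['position'])
go([.5785,.085,.10],-84.4)"
```

```text
[ 0.56525976 -0.04381554  0.1753423 ]
turn [  0.1  -0.  -41.6] cm [-11.21   6.48   7.53]
```

Emit:
send_rows(rows=[[[0,0,-6],[-1.5,1,1],-0.8],[[0,0,-13],[-3.5,2,2],-0.8],[[0,0,-20],[-5.5,3,3],-0.8],[[0,0,-27],[-7.5,4,4],-0.8],[[0,0,-34],[-9,5,5],-0.8],[[0,0,-40],[-10.5,6,6.5],-0.8],[[0,0,-41.6],[-11.2,6.5,7.5],-0.8],[[0,0,-41.6],[-11.2,6.5,7.5],-0.8]])

```text
time: 44.75
position: [0.5785, 0.0831, 0.0992]
orientation: [3.138, -0.001, -1.479]
contact_force: [-0.8, -0.2, -1.4]
width: 0.0336
grasp_force: 40.0
```

```bash
python3 - <<'E'
from h import *
np.set_printoptions(precision=4,suppress=True)
s=get_state();print(s['position'],s['orientation'])
p=get_image('scene');q=get_image('side');w=get_image('wrist')
for n in ['scanner_mid','scanner_nose','door_tag']:
    L={}
    for m,c in zip('pqw',(p,q,w)):
        r=spotter.mark_of(c,n)
        if r:
            L[m]=(c,np.array(r[0]['location'])*S);print(n,m,round(r[0]['score'],2),L[m][1].round(1),onz(c,*L[m][1],.06 if n=='door_tag' else s['position'][2]-.006))
    if 'p' in L and 'w' in L:print('tri pw',tri(*L['p'],*L['w']))
cv2.imwrite('pics/w7.png',np.vstack([cv2.resize(w['img'],(480,300)),cv2.resize(p['img'][100:230,320:500],(480,300))]))
go([.5785,.095,.064],-84.4)
E
```

```text
[0.5785 0.0831 0.0992] [ 3.1376 -0.0011 -1.4787]
scanner_mid p 0.75 [366.3 188. ] [0.5777 0.0856 0.0932]
scanner_mid q 0.58 [307.9 225. ] [0.5861 0.0694 0.0932]
scanner_mid w 0.58 [313.5 262.8] [0.5806 0.0841 0.0932]
tri pw (array([0.5804, 0.083 , 0.0972]), np.float64(0.002109471016790572))
scanner_nose p 0.66 [439.1 163.5] [0.5807 0.3432 0.0932]
scanner_nose q 0.73 [311.5 240.8] [0.5685 0.144  0.0932]
door_tag p 0.8 [411.7 171.3] [0.5569 0.264  0.06  ]
turn [-0.   0.  -0.3] cm [-1.24  0.04  3.78]
```

View pics/w7.png

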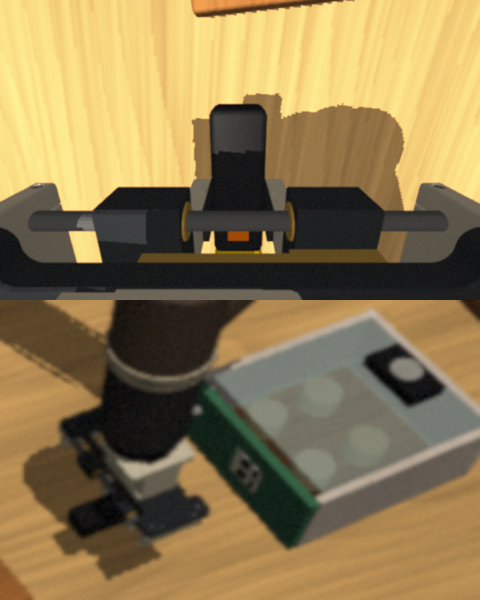

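The scanner is held straight along the tool's axis, nose towards the door (tail at (238,110) in the upper picture), and the tag is in clear view. I move to the standoff and hold.

Emit:
send_rows(rows=[[[0,0,-0.2],[-0.4,0,1],-0.8],[[0,0,-0.3],[-0.8,0,2],-0.8],[[0,0,-0.3],[-1.2,0,3],-0.8],[[0,0,-0.3],[-1.2,0,3.5],-0.8],[[0,0,-0.3],[-1.2,0,3.5],-0.8],[[0,0,-0.3],[-1.2,0,3.5],-0.8],[[0,0,-0.3],[-1.2,0,3.5],-0.8],[[0,0,-0.3],[-1.2,0,3.5],-0.8]])

```text
time: 46.15
position: [0.5791, 0.0948, 0.0669]
orientation: [-3.141, 0.0, -1.473]
contact_force: [-0.5, -0.0, -0.6]
width: 0.0339
grasp_force: 40.0
```

```bash
python3 - <<'E'
from h import *
np.set_printoptions(precision=4,suppress=True)
s=get_state();print(s['position'],s['orientation'],s['width'])
w=get_image('wrist');p=get_image('scene')
for c in(p,w):
  for n in('door_tag','scanner_nose','scanner_mid'):
    for r in spotter.mark_of(c,n)[:2]:print(n,round(r['score'],2),onz(c,*np.array(r['location'])*S,.06))
# tag: white pixels amid green in scene
im=p['img'];h=cv2.cvtColor(im,cv2.COLOR_BGR2HSV)
m=np.zeros((400,640),np.uint8);m[155:190,398:425]=cv2.inRange(h,(0,0,105),(180,70,255))[155:190,398:425]
P=np.stack(np.where(m)[::-1],1);b=(P.min(0)+P.max(0))/2;print(len(P),P.min(0),P.max(0),b)
o,d=ray(p,*b);n=np.array([.0995,-1,0]);q0=np.array([.507,.2529,0]);t=((q0-o)@n)/(d@n);print('tag on face',o+t*d)
E
```

```text
[0.5791 0.0948 0.0669] [-3.1409  0.0003 -1.473 ] 0.03385271378442627
door_tag 0.91 [0.566  0.2519 0.06  ]
scanner_mid 0.52 [0.5797 0.0903 0.06  ]
scanner_mid 0.19 [0.5035 0.3197 0.06  ]
door_tag 0.53 [0.5786 0.0879 0.06  ]
scanner_nose 0.69 [0.5774 0.087  0.06  ]
scanner_nose 0.61 [0.5786 0.0944 0.06  ]
scanner_mid 0.96 [0.5808 0.0963 0.06  ]
29 [418 155] [424 162] [421.  158.5]
tag on face [0.5798 0.2601 0.1605]
```

Emit:
send_rows(rows=[[[0,0,0],[0,0,0],-0.8],[[0,0,0],[0,0,0],-0.8],[[0,0,0],[0,0,0],-0.8],[[0,0,0],[0,0,0],-0.8],[[0,0,0],[0,0,0],-0.8],[[0,0,0],[0,0,0],-0.8],[[0,0,0],[0,0,0],-0.8],[[0,0,0],[0,0,0],-0.8]])

```text
time: 47.35
position: [0.5788, 0.0947, 0.0665]
orientation: [3.142, -0.0, -1.473]
contact_force: [0.3, 0.7, -1.1]
width: 0.0338
grasp_force: 40.0
```

Emit:
send_rows(rows=[[[0,0,0],[0,0,0],-0.8],[[0,0,0],[0,0,0],-0.8],[[0,0,0],[0,0,0],-0.8],[[0,0,0],[0,0,0],-0.8],[[0,0,0],[0,0,0],-0.8],[[0,0,0],[0,0,0],-0.8],[[0,0,0],[0,0,0],-0.8],[[0,0,0],[0,0,0],-0.8]])

```text
time: 48.15
position: [0.5788, 0.0948, 0.0665]
orientation: [-3.142, 0.0, -1.473]
contact_force: [0.1, -0.2, -0.9]
width: 0.0334
grasp_force: 40.0
```

Emit:
send_rows(rows=[[[0,0,0],[0,0,0],-0.8],[[0,0,0],[0,0,0],-0.8],[[0,0,0],[0,0,0],-0.8],[[0,0,0],[0,0,0],-0.8],[[0,0,0],[0,0,0],-0.8],[[0,0,0],[0,0,0],-0.8],[[0,0,0],[0,0,0],-0.8],[[0,0,0],[0,0,0],-0.8]])

```text
time: 48.95
position: [0.5788, 0.0948, 0.0665]
orientation: [-3.142, 0.0, -1.473]
contact_force: [-0.2, 0.8, -1.2]
width: 0.0338
grasp_force: 40.0
```

```bash
python3 - <<'E'
from h import *
np.set_printoptions(precision=4,suppress=True)
s=get_state();print(s['position'],s['orientation'],s['width'],s['grasp_force'],s['time'])
p=get_image('scene');n=np.array([.0995,-1,0]);q0=np.array([.507,.2529,0])
for k in range(3):
    p=get_image('scene')
    for r in spotter.mark_of(p,'door_tag')[:1]:
        b=np.array(r['location'])*S;o,d=ray(p,*b);t=((q0-o)@n)/(d@n);print('tag on face',r['score'],b,o+t*d)
cv2.imwrite('pics/fin1.png',np.vstack([cv2.resize(p['img'][120:220,330:470],(560,300),interpolation=2),cv2.resize(get_image('side')['img'][170:290,230:400],(560,300),interpolation=2)]))
E
```

```text
[0.5788 0.0948 0.0665] [-3.1416  0.     -1.4729] 0.03382391434291381 39.99888360500336 48.95
tag on face 0.56 [410.624 173.08 ] [0.5608 0.2582 0.0581]
tag on face 0.61 [411.392 173.52 ] [0.5644 0.2586 0.0603]
tag on face 0.93 [410.816 175.2  ] [0.5645 0.2586 0.0507]
```

View pics/fin1.png

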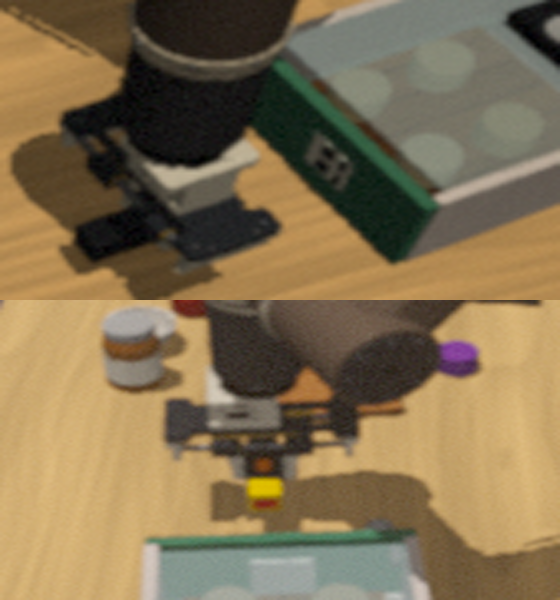

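The scanner's yellow head and red window face the door, and the tag at scene (412,173) lies on the line of sight to within about 2 mm. It has now been held steady for over 2.5 s. Next I return it to the mat.

Emit:
send_rows(rows=[[[0,0,0],[1,0,-1],-0.8],[[0,0,0],[3,0,-4],-0.8],[[0,0,4],[6,0,-8],-0.8],[[0,0,10],[10,0.3,-11],-0.8],[[0,0,17],[14,0.6,-11],-0.8],[[0,0,24],[18,1,-11],-0.8],[[0,0,31],[22,1.2,-11],-0.8],[[0,0,38],[25,1.2,-11],-0.8]])

```text
time: 50.15
position: [0.5907, -0.158, 0.1775]
orientation: [-3.141, 0.0, -2.142]
contact_force: [0.5, 0.5, -0.7]
width: 0.0336
grasp_force: 40.0
```

```bash
python3 -c "
from h import *
print(get_state()['position'])
go([.5406,-.379,.16],-186.2)"
```

```text
[ 0.59071986 -0.15801581  0.17753148]
turn [-0.   0.  63.5] cm [21.3  -7.73  1.75]
```

Emit:
send_rows(rows=[[[0,0,7],[2.5,-1,0],-0.8],[[0,0,15],[5.5,-2,0],-0.8],[[0,0,23],[8.5,-3,0],-0.8],[[0,0,31],[11.5,-4,0],-0.8],[[0,0,39],[14.5,-5,0],-0.8],[[0,0,47],[17.5,-6,0],-0.8],[[0,0,55],[20,-7,1],-0.8],[[0,0,63],[21.3,-7.7,1.7],-0.8]])

```text
time: 50.95
position: [0.5409, -0.3788, 0.1599]
orientation: [-3.141, 0.0, 3.04]
contact_force: [-0.6, 0.8, -0.8]
width: 0.0335
grasp_force: 40.0
```

Emit:
send_rows(rows=[[[0,0,0],[0,0,2],-0.8],[[0,0,0],[0,0,5],-0.8],[[0,0,0],[0,0,7],-0.8],[[0,0,0],[0,0,8],-0.8],[[0,0,0],[0,0,8],-0.8],[[0,0,0],[0,0,8],-0.8],[[0,0,0],[0,0,8],-0.8],[[0,0,0],[0,0,8],-0.8]])

```text
time: 51.75
position: [0.5429, -0.3766, 0.0809]
orientation: [-3.141, 0.002, 3.048]
contact_force: [-0.2, -0.2, -2.0]
width: 0.0332
grasp_force: 40.0
```

```bash
python3 -c "
from h import *
print(get_state()['position'])
go([.5406,-.379,.028],-186.2)"
```

```text
[ 0.54290395 -0.37658247  0.08085436]
turn [-0.   0.1  0.8] cm [ 0.22 -0.26  5.29]
```

Emit:
send_rows(rows=[[[0,0,0.8],[0.2,-0.2,2],-0.8],[[0,0,0.8],[0.2,-0.2,3.5],-0.8],[[0,0,0.8],[0.2,-0.2,4.5],-0.8],[[0,0,0.8],[0.2,-0.2,5],-0.8],[[0,0,0.8],[0.2,-0.2,5.2],-0.8],[[0,0,0.8],[0.2,-0.2,5.3],-0.8],[[0,0,0.8],[0.2,-0.2,5.3],-0.8],[[0,0,0.8],[0.2,-0.2,5.3],-0.8]])

```text
time: 52.55
position: [0.5404, -0.3783, 0.027]
orientation: [-3.141, 0.001, 3.034]
contact_force: [-0.1, -0.5, -1.2]
width: 0.0338
grasp_force: 40.0
```

Emit:
send_rows(rows=[[[0,0,0],[0,0,0.1],-0.8],[[0,0,0],[0,0,0.1],-0.8],[[0,0,0],[0,0,0.1],-0.8],[[0,0,0],[0,0,0.1],0],[[0,0,0],[0,0,0.1],0.3],[[0,0,0],[0,0,0.1],0.6],[[0,0,0],[0,0,0.1],0.6],[[0,0,0],[0,0,0.1],0.6]])

```text
time: 53.35
position: [0.54, -0.3782, 0.0254]
orientation: [-3.142, -0.0, 3.034]
contact_force: [0.4, 0.1, 0.2]
width: 0.0672
grasp_force: 0.0
```

Emit:
send_rows(rows=[[[0,0,0],[0,0,-2],0.6],[[0,0,0],[0,0,-5],0.6],[[0,0,0],[0,0,-9],0.6],[[0,0,0],[0,0,-13],0.6],[[0,0,0],[0,0,-17],0.6],[[0,0,0],[0,0,-21],0.6],[[0,0,0],[0,0,-23],0.6],[[0,0,0],[0,0,-23],0.6]])

```text
time: 54.15
position: [0.5414, -0.379, 0.2599]
orientation: [-3.139, 0.006, 3.034]
contact_force: [-0.0, -0.2, 0.2]
width: 0.0702
grasp_force: 0.0
```

```bash
python3 - <<'E'
from h import *
a=get_image('wrist')['img'];b=get_image('scene')['img']
cv2.imwrite('pics/fin2.png',np.vstack([cv2.resize(a,(480,300)),cv2.resize(b[90:320,80:520],(480,300))]))
print(get_state()['position'])
E
```

```text
[ 0.53997741 -0.37797897  0.25562202]
```

View pics/fin2.png

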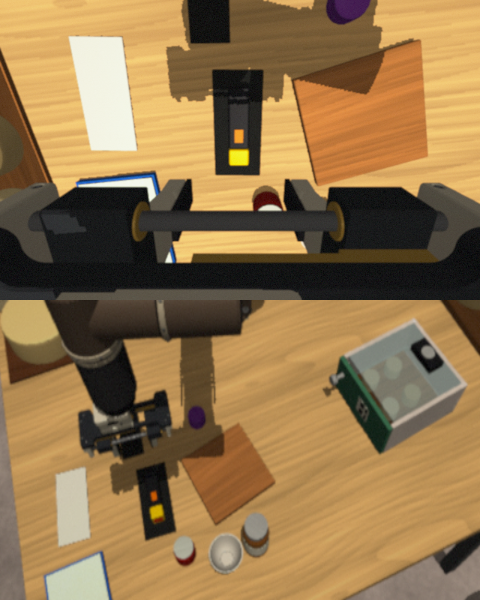

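The scanner lies centred on the large black mat, at (238,125) in the upper picture. The door is shut with four cheeses inside, and the jar, bowl and tin stand where they were. I hand the job in.

```bash
python3 -c "
from station import job
print(job.close_job())"
```

```text
the job is handed in; nothing more can be done
None
```

The job is handed in: four cheeses stand apart on the pushed-in shelf, the door is shut, the tag was scanned from about 10 cm for over two seconds, and the scanner is back on its black mat; I judged the door shut by its angle and a firm stop, as the click itself could not be sensed.

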